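# Photograph the sawn brick samples at the finds table

## Robot

A 6-joint arm with a two-finger parallel gripper is mounted at the origin on the work surface. World frame = base frame: x ahead of the robot, y to its left, z up, the work surface at z = 0. Lengths are in m, angles in rad, forces in N, time in s.
With the tool pointing down it reaches from about 0.35 to 0.875 m from the base axis. Payload 4.2 kg.
Tool frame: the origin (TCP) lies midway between the tips of the shut fingers; the grasp point (between the pads) lies 19 mm behind it (ctrl.grasp_offset is the distance from the TCP to the grasp point, in m); z points along the fingers, y is the direction in which the jaws open and shut (so a half turn about z gives the same grasp; the last joint's range is limited). The gripper opens to 85 mm and grips with 20 to 120 N. Pads are 22 mm wide; open, the fingers measure 114 mm over their backs; the gripper's body (76 mm by 85 mm) begins 54 mm behind the grasp point. The pads swing forward as they close: fully open they stand 13 mm farther back than shut.
Start: joints at [-0.891, 0.385, 0.008, 0, -1.194, -0.259], TCP at [0.255, -0.57, 0.231] pointing down, gripper open.
Joint ranges: [-3.14, 3.14], [-1.21, 2.06], [-1.07, 1.41], [-3.16, 2.05], [-2.99, -0.16], [-3.1, 3.1]. Speed limits (rad/s): [2.79, 2.79, 3.14, 3.14, 3.14, 3.14].

## Interface

Orientations are given as a unit quaternion [w, x, y, z].
In Python, from station import ctrl gives the robot as it stands.
- The arm moves only by the tool send_rows, never from a script. Its argument "deltas" is a list that holds one entry, the list of rows, each a list of 7 numbers: the shift along the world's x, y, z in m, then the turn, a rotation vector about the world's x, y, z in degrees, then the closure, from -1 (fully open) to 1 (shut). A call has 1 to 10 rows; each row shifts and turns the commanded pose from where the row before left it; what a row does not reach is not made up. A row lasts 1/12 s, in which the tool goes at most 41.7 mm and 7.16 degrees, less where a joint would pass 70% of its speed; a pose out of reach is approached as far as the arm can. A call with a gripper value outside its range is refused whole. The fingers move at their own pace and stop on an object; "grip_force" is the grip in N (left out, the last holds). Time passes only in rows, so rows that do not move let the fingers close. It gives the time, the measured TCP pose, the force and the opening at its end, in the units of the state.
- ctrl.sense(): the state, without advancing time (a new reading comes with each control period).
- ctrl.get_image(name): name is "side" or "top"; returns a dict with "color" (420x560x3 uint8, red, green, blue), "fovy" (degrees; the focal length in pixels is half the picture's height over the tangent of half this angle, whatever the lens; pixels are square), "cx", "cy" (the principal point, pixels), "rvec" (rotation vector, rad) and "tvec" (3), from world to camera coordinates, as OpenCV has them. Camera axes: x right, y down, z forward; pixel columns grow to the right and rows downward; lengths in m; the calibration is good to about 2 mm. A picture is of the moment at which its call begins. There is no depth.
- ctrl.hand_in(): hands the job in, once; it reports no verdict.
The state is a dict: "time_s": time; "joint_positions": joint angles; "qd": joint speeds; "tau": joint torques, N m; "tcp_pos": TCP position; "tool_rot": TCP orientation; "force": force on the tool from outside, world axes, zero at the start; "wrist_torque": the same for the moment, N m; "width": finger opening in m.
Only numpy, scipy, OpenCV 4.12 (cv2) and the standard library are available. Lean on these libraries where they do the work, as an engineer would, in place of code of your own. Each camera call takes 0.05 s, during which the arm holds its last target.

## Task

At the finds table, take the scale bar from its wooden case and seat it in the long slot of the grey recording board and every sawn brick block from the white tub flat and square in a pocket of its own, right down on the pocket's floor. When all of them are in, take the picture: press the camera's treadle pedal down to its stop, hold it there for about a second and let it up. Then lay the blocks in the cream tray, each flat on the tray's floor, and the scale bar flat in its wooden case again, leaving the rough finds in the white tub and the jar, beaker and brush where they are.

Things in the scene. Friction and masses are not known exactly. Their poses are not given: they have to be found in the camera images.
- board: grey recording board, fixed plate 150 mm (its x) by 200 mm (its y), 14 mm thick, with three pockets side by side (along its y, 70 mm apart) and one long slot along y on the side nearer the robot; origin at the centre of its underside. A camera stands on a post behind it: post at board x +200, y +80 mm, camera head at x +150 to +230, y +50 to +150, 170 to 240 mm high
- pocket0 (a point): centre of the floor of a rectangular pocket in the recording board, 63 mm along the board's x, 33 mm along its y, 8 mm deep; a seated block stands 22 mm proud of the board. Any block may go in any pocket. This one at board y -70 mm; axes as the board's
- pocket1 (a point): centre of the floor of a rectangular pocket in the recording board, 63 mm along the board's x, 33 mm along its y, 8 mm deep; a seated block stands 22 mm proud of the board. Any block may go in any pocket. The middle one
- pocket2 (a point): centre of the floor of a rectangular pocket in the recording board, 63 mm along the board's x, 33 mm along its y, 8 mm deep; a seated block stands 22 mm proud of the board. Any block may go in any pocket. This one at board y +70 mm
- slot (a point): centre of the floor of the scale bar's slot, 113 mm along the board's y, 25 mm along its x, 8 mm deep; the seated bar stands 14 mm proud of the board
- case: open wooden case of the scale bar, fixed, between robot and board, 86 mm (x) by 136 mm (y), walls 13 mm high and 3 mm thick, floor 3 mm thick; origin at the centre of its underside. The bar lies in it along its y
- tub: white plastic tub, fixed, open-topped, 280 mm (x) by 190 mm (y), walls 55 mm high and 4 mm thick, floor 4 mm thick; origin at the centre of its underside
- tray: cream open tray for finished blocks, fixed, 130 mm (x) by 190 mm (y), walls 35 mm high and 4 mm thick, floor 4 mm thick; origin at the centre of its underside
- pedal_base: steel base of the camera's treadle pedal, fixed, 170 mm (x) by 100 mm (y), 12 mm thick; origin at the centre of its underside. The hinge runs along its y at x +65 mm, 30 mm high; the treadle's free end points to its -x
- pedal (a joint): angle of the treadle: 0 up at rest, 0.26 rad fully down at its stop; it springs back. Starts to move at about 4 N on the pad, about 11 N at the stop
- pedal_pad (a point): centre of the top of the ribbed rubber pad (60 x 66 mm) on the aluminium treadle, 100 mm from the hinge, moves with the treadle; about 64 mm above the table at rest, 38 mm at the stop
- billet0: sawn block of fired brick, a square bar 60 x 30 x 30 mm, plain terracotta, all edges straight; origin at its centre, x along the 60 mm length. Two or three such blocks are present (an absent one reads None). They start lying in the white tub among rough finds
- billet1: sawn block of fired brick, a square bar 60 x 30 x 30 mm, plain terracotta, all edges straight; origin at its centre, x along the 60 mm length. Two or three such blocks are present (an absent one reads None). They start lying in the white tub among rough finds
- billet2: sawn block of fired brick, a square bar 60 x 30 x 30 mm, plain terracotta, all edges straight; origin at its centre, x along the 60 mm length. Two or three such blocks are present (an absent one reads None). They start lying in the white tub among rough finds
- scale: photo scale bar, square bar 110 x 22 x 22 mm with black and white bands; origin at its centre, x along its length. Starts lying in its case
- sherd0: rough curved potsherd in the tub, about 65 x 46 x 18 mm, origin under its centre, long side along its y; stays in the tub
- sherd1: rough curved potsherd in the tub, about 60 x 34 x 18 mm, origin under its centre, long side along its y; stays in the tub
- pebble: round flattish stone in the tub, 46 mm across, 24 mm high, origin under its centre; stays in the tub
- jar: bystander: closed jar 48 mm wide, 85 mm tall, on the table; origin under its centre
- beaker: bystander: white beaker 72 mm wide, 85 mm tall, holding a stick and a pencil up to 135 mm; origin under its centre
- brush: bystander: brush 170 mm long lying on the table
Mind the look-alikes: they are no part of the job. Leave any blue look-alike of the billet2 alone.

How it is judged:
By the outcome, as a careful person would: the job done as asked, in the order asked, and still so for the second after the job is handed in, with the robot touching nothing.
Of billet0, billet1, billet2 only 2 to 3 are there at a start; the rules pass over those that are not, and their reading is None.
At some moment in a run one of billet0, billet1, billet2 may be knocked a few centimetres aside while the robot is not near it.
Once in a run the grip may slacken for a moment while it holds something.
It also fails if it takes over 210 s, if anything falls off the work surface, if the arm or the gripper's body presses on something with over 40 N, if the wrist force passes 120 N, or if a joint passes its speed limit or range.

## Working session

There is one attempt and no reset: what is moved stays moved. The work goes in short steps, Python scripts to look and compute and a tool call to move; the robot and the scene stay as the last step left them, time stands still between calls to the robot, and variables do not carry over. Pictures are saved under pics/ and viewed, and the job is handed in when it is done.

Besides the shell and the picture viewer there is one more tool, called after "Call:" as name([rows], argument=value, ...), one row to a line, values as JSON. send_rows: Moves the arm, as the interface text tells. Its arguments: {"type":"object","properties":{"deltas":{"type":"array"},"grip_force":{"type":"number"}},"required":["deltas"]}

```bash
ls; mkdir -p pics
cat > h.py <<'E'
import numpy as np, cv2
from station import ctrl
def cam(name):
    d=ctrl.get_image(name); im=d["color"]; h,w=im.shape[:2]
    f=h/2/np.tan(np.radians(d["fovy"])/2)
    K=np.array([[f,0,d["cx"]],[0,f,d["cy"]],[0,0,1]])
    R=cv2.Rodrigues(np.array(d["rvec"],float))[0]; t=np.array(d["tvec"],float)
    return im,K,R,t
def onplane(px,z,c):
    im,K,R,t=c
    px=np.atleast_2d(np.array(px,float)); 
    r=(R.T@np.linalg.inv(K)@np.c_[px,np.ones(len(px))].T).T
    o=-R.T@t
    return o+r*((z-o[2])/r[:,2])[:,None]
def proj(P,c):
    im,K,R,t=c
    p=(K@(R@np.atleast_2d(P).T+t[:,None])).T
    return p[:,:2]/p[:,2:]
def save(im,fn): cv2.imwrite("pics/"+fn,im[:,:,::-1])
E
python3 - <<'E'
from h import *
for n in("top","side"):
    c=cam(n); save(c[0],n+"0.png"); print(n,c[1],-c[2].T@c[3],c[2])
print(ctrl.sense())
E
```

```text
pics
top [[546.2625503    0.         282.00786763]
 [  0.         546.2625503  206.13721172]
 [  0.           0.           1.        ]] [ 0.39377448 -0.03202821  1.51259718] [[ 0.0022914  -0.99996408 -0.00815994]
 [-0.99835699 -0.00182037 -0.05727127]
 [ 0.05725435  0.00827776 -0.99832531]]
side [[393.04807743   0.         279.09953449]
 [  0.         393.04807743 203.35466765]
 [  0.           0.           1.        ]] [0.14949219 0.70181837 0.59753242] [[-0.89941426 -0.43693573  0.01188078]
 [-0.25000209  0.49194268 -0.83396124]
 [ 0.3585428  -0.75304686 -0.55169511]]
{'time_s': 0.1, 'joint_positions': array([-8.91401338e-01,  3.85503357e-01,  6.76056356e-03, -4.23612716e-04,
       -1.19402009e+00, -2.58630372e-01]), 'qd': array([ 0.00157338, -0.00228516,  0.00386138,  0.00072472, -0.00017318,
       -0.0006259 ]), 'tau': array([-4.96309895e-04, -3.93319094e+01,  1.88929027e+01,  4.19796333e+00,
       -2.59485561e-03,  7.09720837e-06]), 'tcp_pos': array([ 0.25510112, -0.56999299,  0.23031761]), 'tool_rot': array([-2.68833882e-04, -2.08757289e-01,  9.77966967e-01,  9.66085946e-04]), 'force': array([ 0.15159565,  0.39745763, -0.12894646]), 'wrist_torque': array([-0.01824663,  0.03774893,  0.0344967 ]), 'width': 0.0858501584399447}
```

View pics/top0.png

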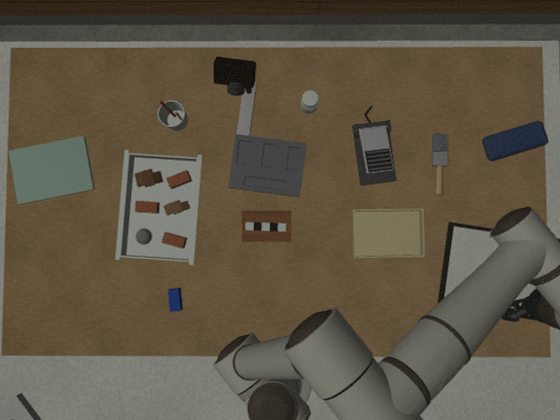

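View pics/side0.png

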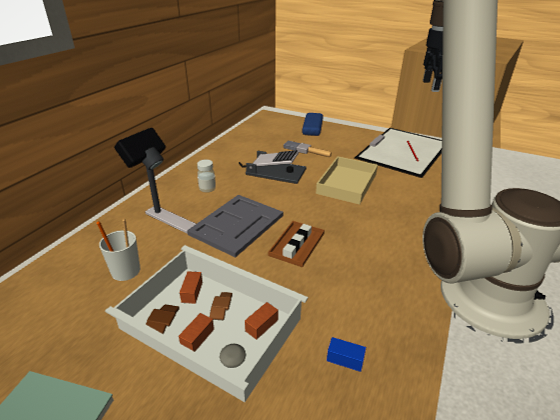

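Run:
```python
from h import *
def crop(im,x0,y0,x1,y1,s,g=1.8):
    a=np.clip(im[y0:y1,x0:x1].astype(float)*g,0,255).astype(np.uint8)
    return cv2.resize(a,None,fx=s,fy=s,interpolation=cv2.INTER_CUBIC)
t=cam("top")[0]; s=cam("side")[0]
save(crop(t,110,130,310,270,4),"t1.png"); save(crop(t,340,100,440,270,3.5),"t2.png"); save(crop(s,100,180,340,400,2.7,1.3),"s1.png")
```

```text
(no output)
```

View pics/t1.png

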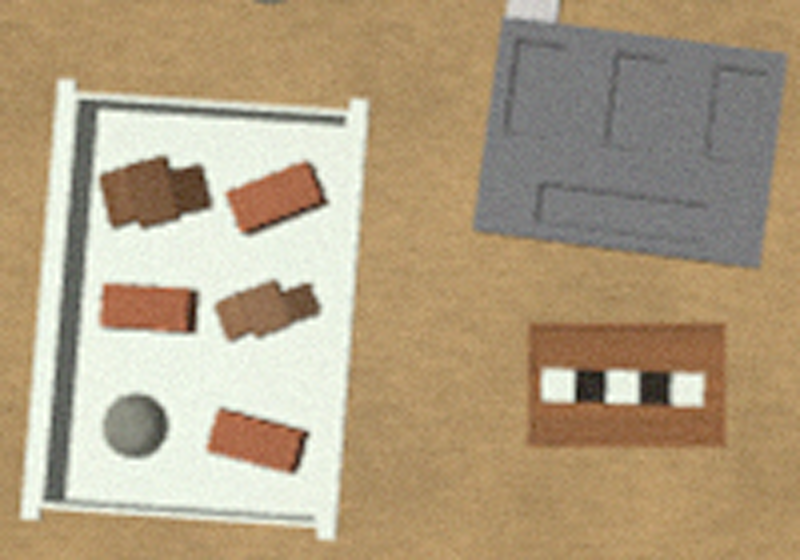

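View pics/t2.png

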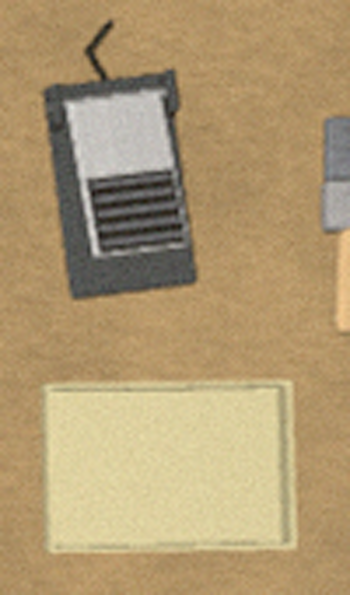

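View pics/s1.png

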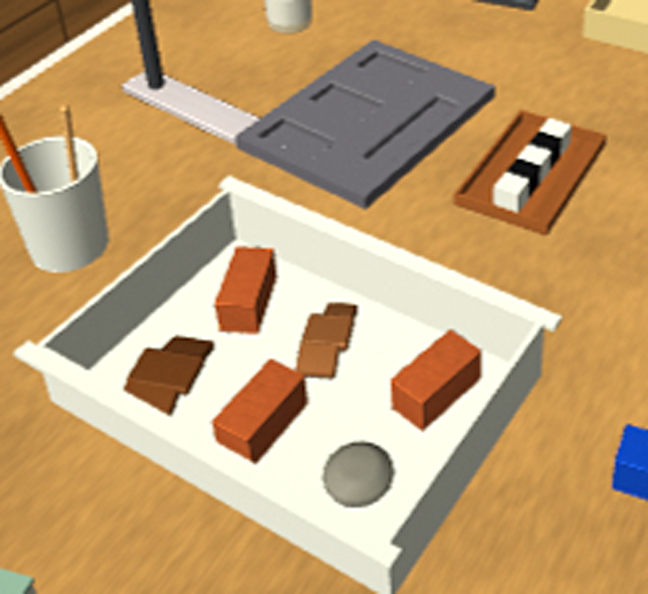

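```bash
cat > meas.py <<'E'
from h import *
def quad(mask,roi):
    m=np.zeros_like(mask); x0,y0,x1,y1=roi; m[y0:y1,x0:x1]=mask[y0:y1,x0:x1]
    m=cv2.morphologyEx(m,cv2.MORPH_CLOSE,np.ones((5,5)))
    cs,_=cv2.findContours(m,cv2.RETR_EXTERNAL,cv2.CHAIN_APPROX_NONE)
    return max(cs,key=cv2.contourArea)[:,0].astype(float)
def rect(P):
    r=cv2.minAreaRect((P[:,:2]*1000).astype(np.float32)); return r
E
python3 - <<'E'
from meas import *
for n in("top","side"):
    c=cam(n); hsv=cv2.cvtColor(c[0],cv2.COLOR_RGB2HSV)
    def at(*pts): print(n,[hsv[y,x].tolist() for x,y in pts])
    if n=="top": at((268,170),(250,235),(388,235),(390,180),(179,180),(176,208),(160,180),(375,135),(360,170),(240,235),(130,240))
    else: at((236,225),(276,250),(349,178),(275,170),(191,285),(200,328),(221,305),(235,285),(270,155),(300,230))
E
```

```text
top [[120, 4, 70], [13, 153, 80], [24, 74, 124], [0, 6, 40], [10, 148, 93], [15, 109, 82], [14, 111, 55], [30, 7, 108], [45, 20, 51], [18, 105, 100], [38, 15, 135]]
side [[135, 11, 90], [13, 191, 124], [23, 107, 188], [105, 9, 57], [10, 197, 154], [10, 198, 151], [13, 175, 115], [28, 21, 181], [9, 15, 169], [105, 78, 13]]
```

```bash
cat >> meas.py <<'E'
def avgcam(n,k=6):
    cs=[cam(n) for _ in range(k)]
    im=np.mean([c[0] for c in cs],axis=0)
    return (im.astype(np.uint8),)+cs[0][1:]
E
python3 - <<'E'
from meas import *
import pickle
T=avgcam("top");S=avgcam("side");pickle.dump((T,S),open("c0.pkl","wb"))
def show(name,c,roi,f,z):
    hsv=cv2.cvtColor(c[0],cv2.COLOR_RGB2HSV).astype(int)
    m=(f(hsv[...,0],hsv[...,1],hsv[...,2])*255).astype(np.uint8)
    q=quad(m,roi); r=rect(onplane(q,z,c)); print(name,np.round(r[0],1),np.round(r[1],1),round(r[2],2),len(q))
show("board T",T,(222,130,312,202),lambda h,s,v:(s<50)&(v<95),.014)
show("board S",S,(180,190,292,256),lambda h,s,v:(s<50)&(v<130),.014)
show("tray T",T,(340,200,430,262),lambda h,s,v:(h>19)&(s<98)&(v>90),.035)
show("case T",T,(236,205,298,245),lambda h,s,v:(h<16)&(s>120)|(s<50),.013)
show("ped T",T,(345,118,402,190),lambda h,s,v:(s<60),.012)
show("tub T",T,(112,148,206,268),lambda h,s,v:(s<50),.055)
show("scale T",T,(240,218,292,238),lambda h,s,v:(s<60),.025)
for n,roi,sr in(("b A",(163,168,195,192),(175,268,208,305)),("b B",(132,197,161,217),(175,310,218,352)),("b C",(160,230,190,250),(240,300,283,340))):
    show(n+"T",T,roi,lambda h,s,v:(h<13)&(s>125),.034)
E
```

```text
board T [599.6  20.8] [198.7 161.8] 82.34 252
board S [587.6  30.1] [208.1 157.4] 82.46 201
tray T [ 408.  -304.7] [132.  196.6] 0.15 236
case T [425.1  23. ] [ 82.3 134.7] 0.11 157
ped T [ 631.6 -274.5] [172.4 103.1] 6.76 190
tub T [475.2 310.9] [211.4 294. ] 86.19 379
scale T [424.1  26.5] [109.6  23.4] 88.34 94
b AT [551.9 262. ] [29.1 58.6] 22.04 56
b BT [477.  347.3] [61.4 27.1] 86.75 61
b CT [387.  272.5] [61.2 27.4] 76.17 58
```

```bash
cat >> meas.py <<'E'
def rectify(c,cx,cy,yaw,z,hx,hy,s):
    # image: up=+x local, left=+y local; s px per m
    W,H=int(2*hy*s),int(2*hx*s)
    jj,ii=np.meshgrid(np.arange(W),np.arange(H))
    lx=hx-(ii+.5)/s; ly=hy-(jj+.5)/s
    X=cx+np.cos(yaw)*lx-np.sin(yaw)*ly; Y=cy+np.sin(yaw)*lx+np.cos(yaw)*ly
    p=proj(np.c_[X.ravel(),Y.ravel(),np.full(X.size,z)],c).astype(np.float32)
    return cv2.remap(c[0],p[:,0].reshape(H,W),p[:,1].reshape(H,W),cv2.INTER_CUBIC)
E
python3 - <<'E'
from meas import *
import pickle
T,S=pickle.load(open("c0.pkl","rb"))
a=rectify(T,.598,.021,np.radians(-7.6),.014,.09,.12,2500)
b=rectify(S,.598,.021,np.radians(-7.6),.014,.09,.12,2500)
f=lambda a:np.clip(a*1.8,0,255).astype(np.uint8)
save(f(a.astype(float)),"ra.png");save(f(b.astype(float)),"rb.png")
E
```

```text
(no output)
```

View pics/ra.png

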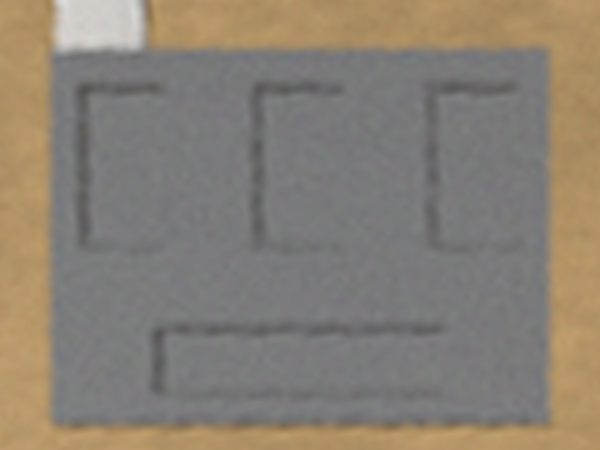

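View pics/rb.png

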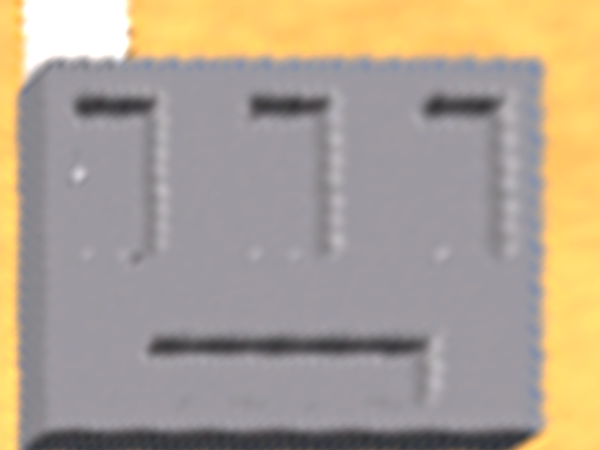

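Call:
send_rows([
  [[0.01,0.037,0,0,0,6.42,0],[0.01,0.037,0,0,0,6.42,0],[0.01,0.037,0,0,0,6.42,0],[0.01,0.037,0,0,0,6.42,0],[0.01,0.037,0,0,0,6.42,0],[0.01,0.037,0,0,0,6.42,0],[0.01,0.037,0,0,0,6.42,0],[0.01,0.037,0,0,0,6.42,0],[0.01,0.037,0,0,0,6.42,0],[0.01,0.037,0,0,0,6.42,0]],
], grip_force=60)

```text
time_s: 1.73
tcp_pos: [0.3554, -0.1988, 0.2317]
tool_rot: [0.0, -0.698, 0.716, -0.001]
force: [0.2, 0.5, -0.1]
width: 0.0427
```

Call:
send_rows([
  [[0.012,0.037,-0.015,0,0,0,0],[0.012,0.037,-0.015,0,0,0,0],[0.012,0.037,-0.015,0,0,0,0],[0.012,0.037,-0.015,0,0,0,0],[0.012,0.037,-0.015,0,0,0,0],[0.01,0.038,-0.015,0,0,0,0],[0,0,0,0,0,0,0],[0,0,0,0,0,0,0]],
])

```text
time_s: 2.4
tcp_pos: [0.4252, 0.0237, 0.1408]
tool_rot: [-0.001, -0.698, 0.716, 0.0]
force: [-0.3, -0.4, -0.2]
width: 0.0426
```

```bash
cat >> h.py <<'E'
def st():
    s=ctrl.sense(); from scipy.spatial.transform import Rotation as Ro
    q=s["tool_rot"]; M=Ro.from_quat([q[1],q[2],q[3],q[0]]).as_matrix()
    print("t",round(s["time_s"],2),"tcp",np.round(s["tcp_pos"]*1000,1),"jawyaw",round(np.degrees(np.arctan2(M[1,1],M[0,1])),2),"zax",np.round(M[:,2],3),"F",np.round(s["force"],1),"w",round(s["width"]*1000,1))
    return s,M
def crop(im,x0,y0,x1,y1,s,g=1.8):
    a=np.clip(im[y0:y1,x0:x1].astype(float)*g,0,255).astype(np.uint8)
    return cv2.resize(a,None,fx=s,fy=s,interpolation=cv2.INTER_CUBIC)
E
python3 - <<'E'
from meas import *
st(); t=cam("top");s=cam("side")
save(crop(t[0],190,140,350,280,4),"t3.png");save(crop(s[0],200,150,380,290,3.5,1.3),"s3.png")
sc,_=st(); print(proj(sc["tcp_pos"],t),proj(sc["tcp_pos"],s))
E
```

```text
t 2.4 tcp [425.2  23.7 140.8] jawyaw 178.54 zax [-0.002 -0.001 -1.   ] F [-0.3 -0.4 -0.2] w 42.6
t 2.5 tcp [425.1  21.9 141.7] jawyaw 178.32 zax [-0. -0. -1.] F [-0.2 -0.3 -0.6] w 42.7
[[264.98825766 224.92275459]] [[299.0467675  192.78030283]]
```

View pics/t3.png

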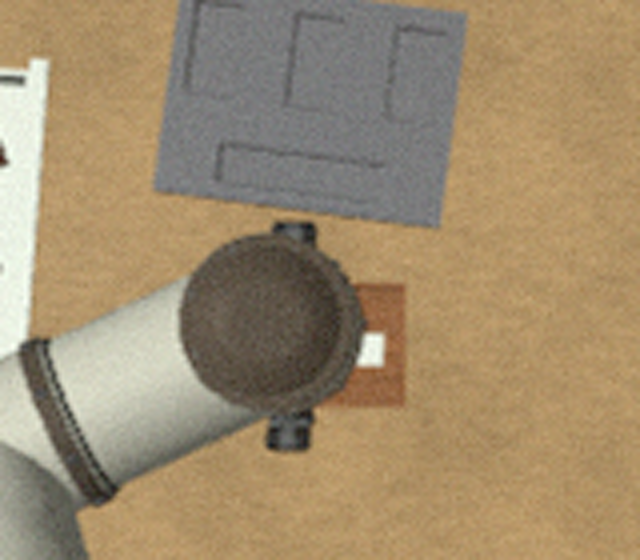

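View pics/s3.png

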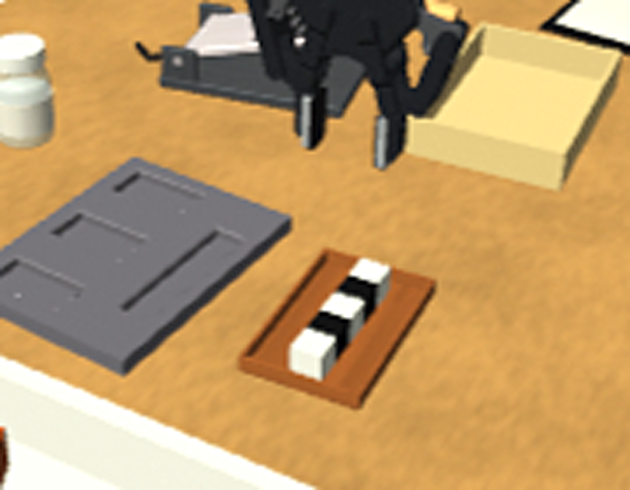

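Call:
send_rows([
  [[0,0.003,-0.03,0,0,0,0],[0,0,-0.03,0,0,0,0],[0,0,-0.03,0,0,0,0],[0,0,-0.02,0,0,0,0],[0,0,-0.01,0,0,0,0],[0,0,-0.008,0,0,0,0],[0,0,0,0,0,0,0],[0,0,0,0,0,0,0]],
])

```text
time_s: 3.17
tcp_pos: [0.4256, 0.0245, 0.014]
tool_rot: [0.0, -0.696, 0.718, -0.0]
force: [-0.3, 1.0, 0.2]
width: 0.0426
```

Run:
```python
from meas import *
st(); s=cam("side")
save(crop(s[0],200,150,380,290,3.5,1.3),"s4.png")
```

```text
t 3.17 tcp [425.6  24.5  14. ] jawyaw 178.23 zax [ 0.001  0.    -1.   ] F [-0.3  1.   0.2] w 42.6
```

View pics/s4.png

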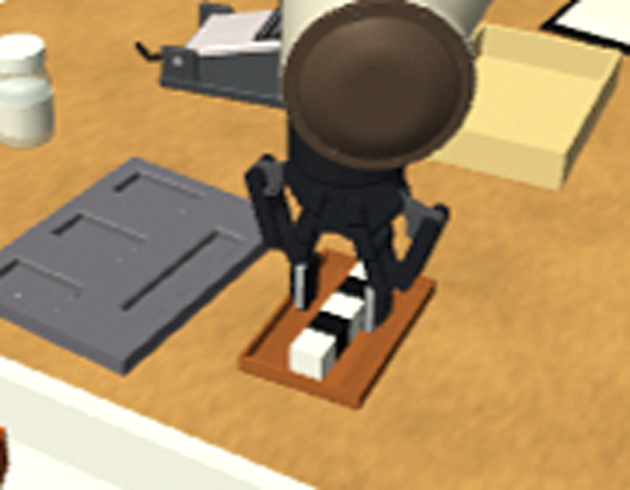

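Call:
send_rows([
  [[0,0,0,0,0,0,1],[0,0,0,0,0,0,1],[0,0,0,0,0,0,1],[0,0,0,0,0,0,1],[0,0,0,0,0,0,1],[0,0,0,0,0,0,1]],
], grip_force=70)

```text
time_s: 3.72
tcp_pos: [0.4258, 0.0252, 0.0147]
tool_rot: [0.001, -0.697, 0.717, -0.0]
force: [-0.6, -1.0, 6.1]
width: 0.0198
```

Call:
send_rows([
  [[0,0,0.02,0,0,0,1],[0,0,0.03,0,0,0,1],[0,0,0.03,0,0,0,1],[0,0,0.02,0,0,0,1],[0,0,0,0,0,0,1],[0,0,0,0,0,0,1]],
])

```text
time_s: 4.22
tcp_pos: [0.4257, 0.0255, 0.115]
tool_rot: [0.002, -0.697, 0.718, -0.001]
force: [-0.3, 0.2, -1.7]
width: 0.0198
```

Run:
```python
from meas import *
st(); s=avgcam("side",3);t=avgcam("top",3)
save(crop(s[0],200,120,380,260,3.5,1.3),"s5.png");save(crop(t[0],190,140,350,280,4),"t5.png")
```

```text
t 4.22 tcp [425.7  25.5 115. ] jawyaw 178.3 zax [ 0.004  0.002 -1.   ] F [-0.3  0.2 -1.7] w 19.8
```

View pics/s5.png

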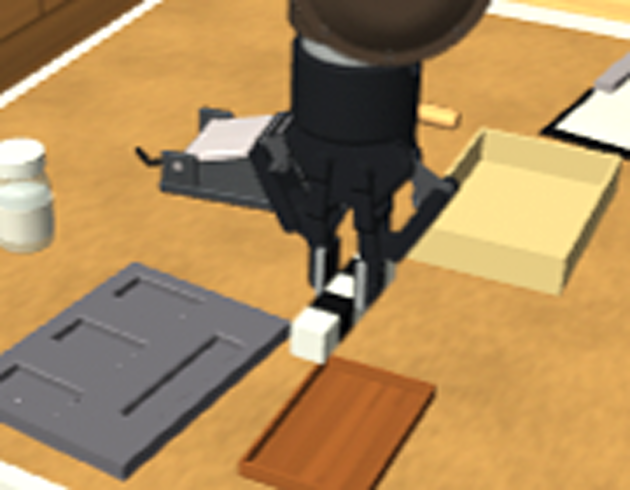

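View pics/t5.png

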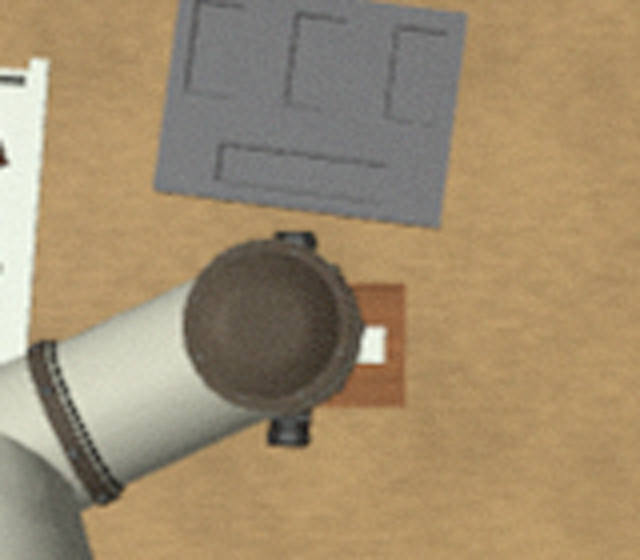

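Run:
```python
from meas import *
s,_=st(); T=avgcam("top",4); S=avgcam("side",4)
hsv=cv2.cvtColor(T[0],cv2.COLOR_RGB2HSV).astype(int)
m=((hsv[...,1]<60)&(hsv[...,2]>75)*1).astype(np.uint8)*255
x0,y0,x1,y1=278,218,291,236
print(hsv[y0:y1,x0:x1,2]);print(hsv[226,x0:x1,1])
```

```text
t 4.52 tcp [424.6  24.9 112.5] jawyaw 178.31 zax [-0.002 -0.001 -1.   ] F [ 0.4  1.2 -1. ] w 19.9
[[ 46  55  74  86  84  83  87  85  84  85  86  84  87]
 [ 45  49  70  83  83  85  83  85  83  86  83  83  84]
 [ 46  48  54  73  81  76  81  81  83  81  84  82  84]
 [ 43  46  43  77 102 100 100  95  87  83  83  83  83]
 [ 44  45  62 111 136 134 132 119  94  80  82  82  84]
 [ 47  47  99 134 136 136 136 120  90  81  80  81  85]
 [ 44  44 102 138 134 133 134 120  93  80  85  82  84]
 [ 46  45 104 138 135 134 135 120  96  84  85  87  87]
 [ 50  51 104 137 132 133 136 123  99  88  88  88  88]
 [ 48  64 111 137 133 134 136 121  98  85  86  86  84]
 [ 46  84 125 137 135 135 136 119  91  81  81  80  83]
 [ 45  85 122 131 129 129 133 113  88  81  79  80  83]
 [ 55  88 111 106 106 106 105 101  91  86  86  82  81]
 [ 63  82  85  85  85  84  85  86  86  84  87  84  81]
 [ 73  86  85  85  85  85  86  85  85  86  83  83  82]
 [ 80  85  86  84  81  84  84  81  84  80  80  79  81]
 [ 82  82  82  82  83  79  78  79  78  80  80  77  82]
 [ 82  79  81  79  79  79  78  77  78  77  77  77  84]]
[ 41  55  17  13  15  15  13  27  93 142 145 142 142]
```

Run:
```python
from meas import *
T=cam("top")
print(onplane([[285.42,225.55],[285.42,221.16],[285.42,229.93]],.1235,T))
```

```text
[[ 0.42402988 -0.02929701  0.1235    ]
 [ 0.43518939 -0.02927543  0.1235    ]
 [ 0.41290602 -0.02931852  0.1235    ]]
```

Run:
```python
from meas import *
import pickle
T,S=pickle.load(open("c0.pkl","rb"))
a=rectify(T,.598,.021,np.radians(-7.6),.014,.09,.12,2000)
sat=cv2.cvtColor(a,cv2.COLOR_RGB2HSV)[...,1].astype(float); g=cv2.cvtColor(a,cv2.COLOR_RGB2GRAY).astype(float)
def edge(p):  # half crossing
    lo,hi=np.percentile(p,10),np.percentile(p,90); i=np.where(np.diff(np.sign(p-(lo+hi)/2)))[0][0]
    return i+((lo+hi)/2-p[i])/(p[i+1]-p[i])+.5
# local mm
for y0,y1 in((60,140),(160,240),(260,330)):
    print("left",round(120-edge(sat[y0:y1,20:70].mean(0))/2-10,2),"right",round(120-(edge(sat[y0:y1,410:460].mean(0))+410)/2,2))
for x0,x1 in((130,210),(220,300),(320,400)):
    print("far",round(90-(edge(sat[20:60,x0:x1].mean(1))+20)/2,2),"near",round(90-(edge(sat[320:358,x0:x1].mean(1))+320)/2,2))
def mins(p,off,n):
    q=cv2.GaussianBlur(p.reshape(-1,1).astype(np.float32),(1,5),1).ravel()
    return [(round(n-(i+off+.5)/2,1),round(float(q[i]),1)) for i in range(2,len(q)-2) if q[i]==q[i-2:i+3].min() and q[i]<68.5]
print("med",np.median(g[60:340,50:430]))
print("slot rows",mins(g[240:330,140:340].mean(1),240,90))
print("pk rows",[mins(g[50:220,a:b].mean(1),50,90) for a,b in((75,120),(212,262),(352,402))])
print("pk cols",mins(g[85:190,50:430].mean(0),50,120)); print("slot cols",mins(g[268:308,50:430].mean(0),50,120))
```

```text
left 99.72 right -99.52
left 99.7 right -99.54
left 99.57 right -99.48
far 70.35 near -79.59
far 70.41 near -79.48
far 70.5 near -79.37
med 68.0
slot rows [(-31.2, 68.2), (-41.8, 57.1), (-52.8, 68.4), (-67.8, 63.5)]
pk rows [[(54.2, 54.6), (44.2, 68.4), (36.8, 68.0), (32.2, 68.3), (27.8, 68.0), (21.8, 67.7), (9.8, 68.1), (3.8, 68.4), (-9.2, 64.8), (-16.2, 68.5)], [(62.2, 67.6), (54.8, 54.5), (47.8, 67.9), (42.2, 67.3), (35.8, 67.1), (29.2, 67.8), (19.8, 67.5), (13.2, 67.2), (6.2, 68.0), (0.2, 68.2), (-9.2, 63.7), (-17.2, 67.6)], [(54.8, 53.9), (46.8, 67.3), (41.8, 67.4), (34.2, 67.3), (27.2, 67.0), (20.2, 67.3), (17.8, 67.4), (12.2, 67.5), (5.8, 67.6), (-1.8, 67.9), (-9.2, 63.6), (-16.8, 68.0)]]
pk cols [(86.8, 53.7), (76.2, 68.5), (71.2, 68.1), (66.2, 68.0), (60.8, 68.2), (53.8, 67.7), (49.8, 67.8), (42.8, 68.0), (37.8, 67.8), (27.8, 67.8), (16.8, 55.5), (1.8, 67.6), (-8.2, 67.7), (-13.2, 67.6), (-18.8, 67.6), (-24.8, 67.5), (-32.2, 67.5), (-38.2, 67.5), (-42.8, 67.4), (-52.8, 57.8), (-60.8, 67.8), (-66.8, 67.6), (-68.2, 67.6), (-75.2, 67.3), (-79.2, 67.4), (-83.2, 67.3), (-88.2, 67.2)]
slot cols [(56.8, 53.3), (42.8, 67.9), (25.2, 68.3), (21.8, 68.3), (14.8, 68.0), (-1.2, 68.1), (-8.2, 67.8), (-22.2, 67.8), (-30.2, 67.9), (-41.8, 68.1), (-61.8, 68.0), (-67.2, 67.7), (-71.2, 67.9), (-78.8, 67.6), (-84.2, 67.2), (-92.2, 67.7)]
```

Call:
send_rows([
  [[0.02,0.0005,0,0,0,-1,1],[0.02,0.0005,0,0,0,-1,1],[0.02,0.0005,0,0,0,-1,1],[0.02,0.0005,-0.01,0,0,-1,1],[0.02,0.0005,-0.02,0,0,-1,1],[0.0187,0.0005,-0.025,0,0,-0.9,1],[0,0,-0.01,0,0,0,1],[0,0,0,0,0,0,1],[0,0,0,0,0,0,1]],
])

```text
time_s: 5.72
tcp_pos: [0.543, 0.0278, 0.0479]
tool_rot: [-0.001, -0.659, 0.752, 0.0]
force: [-0.2, 0.8, -0.6]
width: 0.0199
```

```bash
cat >> meas.py <<'E'
def look(n=6):
    L=[]
    for i in range(n):
        cam("top"); L.append(ctrl.sense()["tcp_pos"])
    print("mean tcp",np.round(np.mean(L,0)*1000,2),"sd",np.round(np.std(L,0)*1000,2)); return np.mean(L,0)
E
python3 - <<'E'
from meas import *
look();st(); s=avgcam("side",3);t=avgcam("top",3)
save(crop(s[0],170,120,350,260,3.5,1.3),"s6.png");save(crop(t[0],210,120,330,220,6),"t6.png")
E
```

```text
mean tcp [543.94  28.25  49.67] sd [0.22 0.12 0.37]
t 6.02 tcp [544.1  28.3  49.8] jawyaw 172.43 zax [ 0.002  0.001 -1.   ] F [-0.4  1.1 -0.9] w 19.8
```

View pics/s6.png

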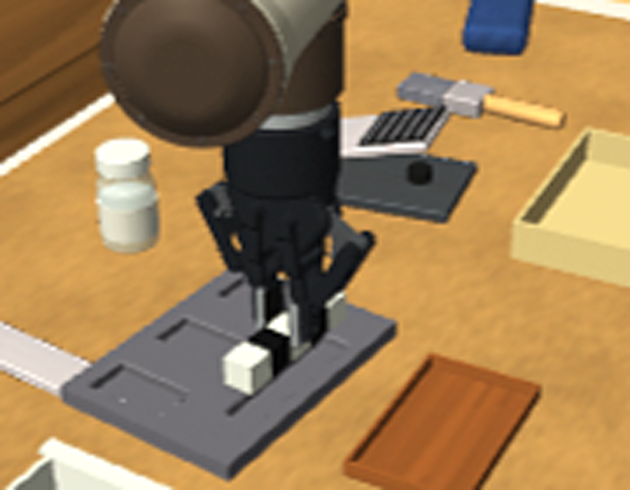

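View pics/t6.png

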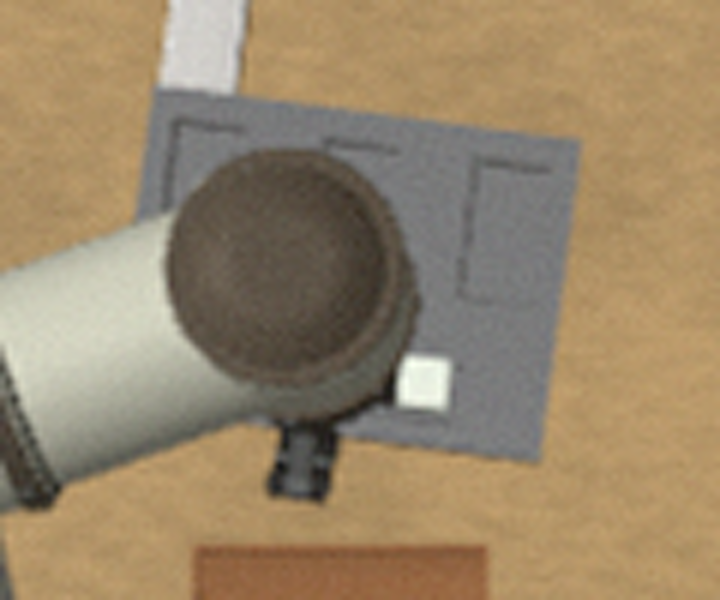

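Run:
```python
from meas import *
T=avgcam("top",5); look()
# rectify at bar top in board frame about expected slot
a=rectify(T,.5437,.0283,np.radians(-7.6),.0607,.03,.09,4000)
v=cv2.cvtColor(a,cv2.COLOR_RGB2GRAY).astype(float)
save(np.clip(a*1.6,0,255).astype(np.uint8),"ra2.png")
p=v[:, 540:570].mean(1); q=v[100:140,450:700].mean(0)
def cr(p):
    m=(p.max()+60)/2; i=np.where(np.diff(np.sign(p-m)))[0]; return i
print("x edges mm",30-(cr(p)+.5)/4,"y edges",90-(cr(q)+450.5)/4, p.max())
```

```text
mean tcp [543.88  28.09  48.44] sd [0.02 0.01 0.01]
x edges mm [ 12.125 -10.375] y edges [-32.625 -54.625] 135.13333333333333
```

View pics/ra2.png

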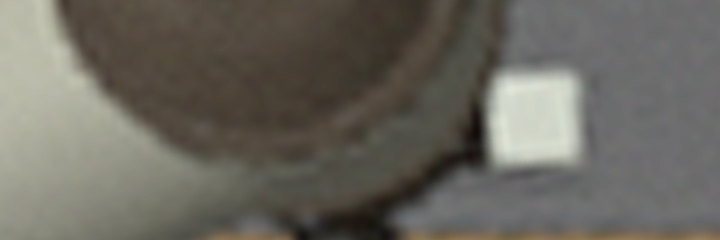

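Call:
send_rows([
  [[-0.0005,0,-0.01,0,0,0,1],[0,0,-0.01,0,0,0,1],[0,0,-0.004,0,0,0,1],[0,0,-0.002,0,0,0,1],[0,0,-0.002,0,0,0,1],[0,0,-0.002,0,0,0,1],[0,0,0,0,0,0,1]],
])

```text
time_s: 7.45
tcp_pos: [0.5433, 0.0281, 0.0181]
tool_rot: [-0.0, -0.659, 0.752, 0.0]
force: [1.5, 0.1, 0.1]
width: 0.02
```

Run:
```python
from meas import *
look(3);st(); s=avgcam("side",3)
save(crop(s[0],170,160,310,270,4.5,1.3),"s7.png")
```

```text
mean tcp [543.43  28.11  18.53] sd [0.06 0.02 0.11]
t 7.6 tcp [543.5  28.1  18.7] jawyaw 172.41 zax [ 0.  0. -1.] F [ 0.8  0.4 -0. ] w 19.5
```

View pics/s7.png

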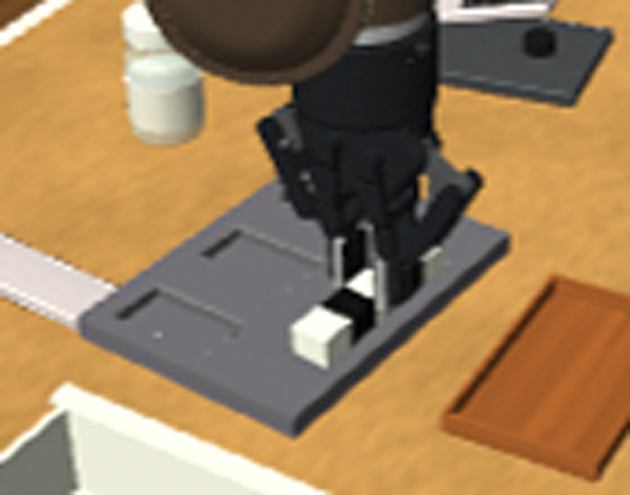

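Call:
send_rows([
  [[0,0,-0.001,0,0,0,1],[0,0,-0.001,0,0,0,1],[0,0,0,0,0,0,1]],
])

```text
time_s: 8.0
tcp_pos: [0.5436, 0.0282, 0.0178]
tool_rot: [0.0, -0.659, 0.752, -0.0]
force: [-2.2, -0.3, 7.1]
width: 0.0196
```

Call:
send_rows([
  [[0,0,0,0,0,0,0.1],[0,0,0,0,0,0,0.1],[0,0,0,0,0,0,0.1],[0,0,0.01,0,0,0,0.1],[0,0,0.03,0,0,0,0.1],[-0.03,-0.03,0.03,0,0,0,0.1],[-0.03,-0.03,0,0,0,0,0.1],[-0.02,-0.03,0,0,0,0,0.1]],
])

```text
time_s: 8.67
tcp_pos: [0.4688, -0.0557, 0.0824]
tool_rot: [0.001, -0.659, 0.752, -0.001]
force: [0.0, -0.0, -0.9]
width: 0.0382
```

Run:
```python
from meas import *
st(); s=avgcam("side",4);t=avgcam("top",4)
save(crop(s[0],170,160,310,270,4.5,1.3),"s8.png");
a=rectify(t,.598,.021,np.radians(-7.6),.028,.09,.12,2500);save(np.clip(a*1.6,0,255).astype(np.uint8),"ra3.png")
```

```text
t 8.67 tcp [468.8 -55.7  82.4] jawyaw 172.5 zax [ 0.003  0.001 -1.   ] F [ 0.  -0.  -0.9] w 38.2
```

View pics/s8.png

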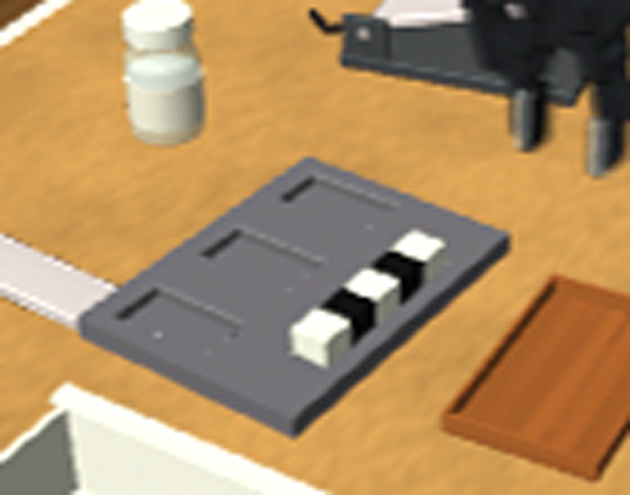

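View pics/ra3.png

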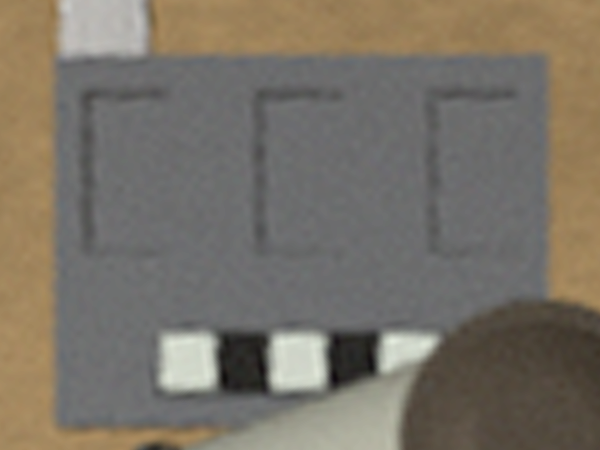

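Run:
```python
from meas import *
c=cam("side")
yaw=np.radians(-7.6);X=np.array([np.cos(yaw),np.sin(yaw)]);Y=np.array([-np.sin(yaw),np.cos(yaw)])
o=np.array([.5437,.0283])
for lx in(-.011,.011):
  for ly in(.055,-.055):
    p=o+lx*X+ly*Y
    q=proj([[*p,.014],[*p,.028],[*p,.036]],c); print(lx,ly,np.round((q-[170,160])*4.5,0).tolist())
```

```text
-0.011 0.055 [[322.0, 358.0], [321.0, 337.0], [321.0, 324.0]]
-0.011 -0.055 [[442.0, 257.0], [442.0, 237.0], [442.0, 225.0]]
0.011 0.055 [[289.0, 343.0], [288.0, 322.0], [287.0, 310.0]]
0.011 -0.055 [[411.0, 244.0], [410.0, 224.0], [410.0, 213.0]]
```

Run:
```python
from meas import *
s=avgcam("side",6); save(crop(s[0],225,205,285,250,12,1.3),"s9.png")
```

```text
(no output)
```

View pics/s9.png

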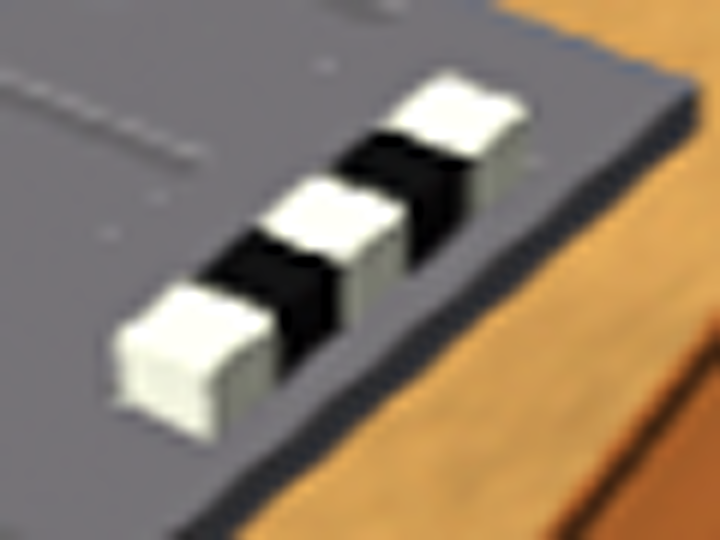

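```bash
cat >> meas.py <<'E'
def blocks(T,roi,z,h=13,smin=115,vmin=75,amin=60):
    s=4; x0,y0,x1,y1=roi
    im=cv2.resize(T[0][y0:y1,x0:x1],None,fx=s,fy=s,interpolation=cv2.INTER_CUBIC)
    hsv=cv2.cvtColor(cv2.GaussianBlur(im,(0,0),2),cv2.COLOR_RGB2HSV).astype(int)
    m=((hsv[...,0]<h)&(hsv[...,1]>smin)&(hsv[...,2]>vmin)).astype(np.uint8)*255
    m=cv2.morphologyEx(m,cv2.MORPH_OPEN,np.ones((9,9)))
    for c in cv2.findContours(m,cv2.RETR_EXTERNAL,cv2.CHAIN_APPROX_NONE)[0]:
        if cv2.contourArea(c)<amin*16: continue
        q=(c[:,0].astype(float)+.5)/s-.5+[x0,y0]
        (cx,cy),(w,hh),a=rect(onplane(q,z,T)); a=a if w>hh else a+90
        print("blk px",np.round(q.mean(0),1),"ctr",round(cx,1),round(cy,1),"size",round(max(w,hh),1),round(min(w,hh),1),"long yaw",round((a+90)%180-90,1))
E
python3 - <<'E'
from meas import *
T=avgcam("top",6); print(T[0][178:184,160:200,0].tolist()[2])
for v in(75,82): blocks(T,(112,148,206,268),.034,vmin=v)
save(crop(T[0],110,140,210,270,5),"t9.png")
E
```

```text
[52, 48, 63, 109, 133, 133, 122, 100, 94, 97, 98, 96, 96, 96, 98, 96, 95, 94, 96, 96, 94, 95, 94, 93, 93, 97, 96, 87, 80, 67, 40, 61, 111, 132, 132, 131, 131, 130, 132, 125]
blk px [173.3 239.6] ctr 387.3 274.3 size 57.2 27.5 long yaw 75.1
blk px [145.9 206.4] ctr 477.1 350.1 size 56.4 26.7 long yaw 86.9
blk px [177.9 178.7] ctr 552.8 263.5 size 57.3 27.4 long yaw -68.0
blk px [173.1 239.6] ctr 387.4 274.6 size 56.5 27.5 long yaw 75.1
blk px [145.8 206.4] ctr 477.1 350.5 size 55.7 26.7 long yaw 86.9
blk px [177.8 178.7] ctr 553.0 264.0 size 56.4 26.8 long yaw -68.0
```

View pics/t9.png

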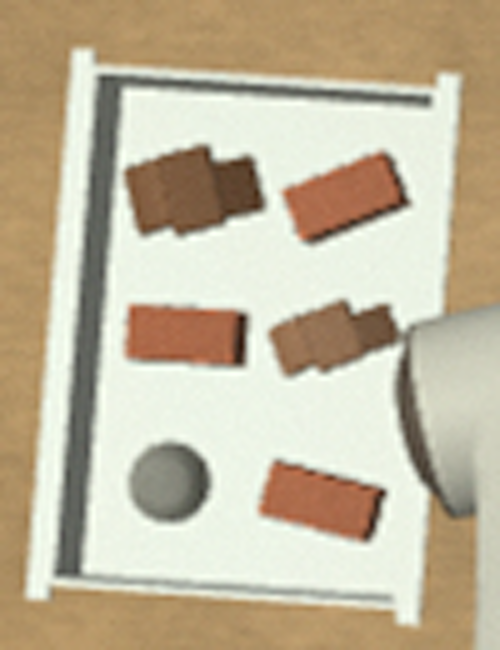

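Call:
send_rows([
  [[-0.008,0.033,0.01,0,0,-0.73,0.1],[-0.008,0.033,0.01,0,0,-0.73,0.1],[-0.008,0.033,0.01,0,0,-0.73,0.1],[-0.008,0.033,0,0,0,-0.73,0.1],[-0.008,0.033,0,0,0,-0.73,0.1],[-0.008,0.033,0,0,0,-0.73,0.1],[-0.008,0.033,0,0,0,-0.73,0.1],[-0.008,0.033,0,0,0,-0.73,0.1],[-0.008,0.033,0,0,0,-0.73,0.1],[-0.004,0.033,0,0,0,-0.73,0.1]],
])

```text
time_s: 10.55
tcp_pos: [0.3927, 0.2759, 0.1107]
tool_rot: [-0.0, -0.61, 0.793, 0.0]
force: [0.3, 0.5, -1.0]
width: 0.0383
```

Call:
send_rows([
  [[0,0,0,0,0,0,0.1],[0,0,0,0,0,0,0.1]],
])

```text
time_s: 10.72
tcp_pos: [0.3935, 0.2761, 0.1105]
tool_rot: [0.0, -0.611, 0.792, 0.0]
force: [-0.5, -0.6, 0.3]
width: 0.0384
```

Run:
```python
from meas import *
look(3);st()
```

```text
mean tcp [393.51 274.11 110.3 ] sd [0.09 0.49 0.03]
t 10.87 tcp [393.6 273.6 110.3] jawyaw 165.06 zax [-0.001 -0.001 -1.   ] F [ 1.4 -0.3 -0.3] w 38.8
```

Call:
send_rows([
  [[-0.0065,0,-0.02,0,0,0,0.1],[0,0,-0.03,0,0,0,0.1],[0,0,-0.02,0,0,0,0.1],[0,0,-0.012,0,0,0,0.1],[0,0,-0.008,0,0,0,0.1],[0,0,-0.004,0,0,0,0.1],[0,0,0,0,0,0,0.1]],
])

```text
time_s: 11.45
tcp_pos: [0.3875, 0.2738, 0.0161]
tool_rot: [-0.001, -0.609, 0.793, -0.0]
force: [0.4, 0.7, -0.1]
width: 0.0382
```

Run:
```python
from meas import *
look(3);st(); s=avgcam("side",3)
save(crop(s[0],100,220,310,390,3.5,1.3),"s10.png")
```

```text
mean tcp [387.84 274.64  17.11] sd [0.08 0.25 0.24]
t 11.6 tcp [387.9 274.9  17.4] jawyaw 165.1 zax [ 0.001  0.001 -1.   ] F [-0.6  0.6  1.2] w 38.4
```

View pics/s10.png

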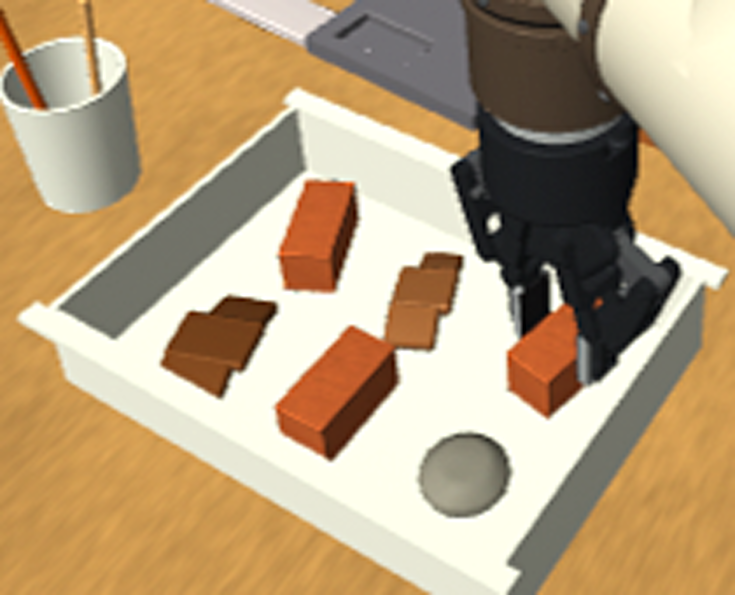

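Call:
send_rows([
  [[0,0,-0.001,0,0,0,1],[0,0,0,0,0,0,1],[0,0,0,0,0,0,1],[0,0,0,0,0,0,1],[0,0,0,0,0,0,1]],
])

```text
time_s: 12.17
tcp_pos: [0.3877, 0.2751, 0.0167]
tool_rot: [0.001, -0.61, 0.793, 0.0]
force: [-2.2, -0.4, 7.7]
width: 0.0286
```

Call:
send_rows([
  [[0,0,0.02,0,0,0,1],[0,0,0.03,0,0,0,1],[0,0,0.03,0,0,0,1],[0,0,0.025,0,0,0,1],[0,0,0,0,0,0,1]],
])

```text
time_s: 12.58
tcp_pos: [0.3896, 0.2772, 0.1257]
tool_rot: [0.006, -0.61, 0.792, 0.001]
force: [-0.2, 1.5, -1.3]
width: 0.0283
```

Call:
send_rows([
  [[0.0186,-0.0272,0,0,0,-6.89,1],[0.0186,-0.0272,0,0,0,-6.89,1],[0.0186,-0.0272,0,0,0,-6.89,1],[0.0186,-0.0272,0,0,0,-6.89,1],[0.0186,-0.0272,0,0,0,-6.89,1],[0.0186,-0.0272,0,0,0,-6.89,1],[0.0186,-0.0272,0,0,0,-6.89,1],[0.0186,-0.0272,0,0,0,-6.89,1],[0.0186,-0.0272,0,0,0,-6.89,1],[0.0186,-0.0272,0,0,0,-6.89,1]],
])

```text
time_s: 13.42
tcp_pos: [0.5734, 0.0011, 0.1196]
tool_rot: [-0.001, -0.051, 0.999, 0.0]
force: [0.7, 0.5, -0.8]
width: 0.0282
```

Call:
send_rows([
  [[0.0186,-0.0272,-0.01,0,0,-6.89,1],[0.0183,-0.0272,-0.02,0,0,-6.89,1],[0,0,-0.02,0,0,0,1],[0,0,-0.01,0,0,0,1],[0,0,0,0,0,0,1],[0,0,0,0,0,0,1]],
])

```text
time_s: 13.92
tcp_pos: [0.6095, -0.0514, 0.0599]
tool_rot: [-0.001, 0.065, 0.998, -0.0]
force: [1.2, -0.1, -1.4]
width: 0.0283
```

Run:
```python
from meas import *
look(4);st(); s=avgcam("side",3);t=avgcam("top",3)
save(crop(s[0],170,120,350,260,3.5,1.3),"s11.png");save(crop(t[0],210,120,330,220,6),"t11.png")
```

```text
mean tcp [610.75 -50.88  61.77] sd [0.24 0.09 0.41]
t 14.12 tcp [610.9 -50.8  62.1] jawyaw 82.53 zax [ 0.003  0.    -1.   ] F [-0.2  0.2 -1.3] w 28.6
```

View pics/s11.png

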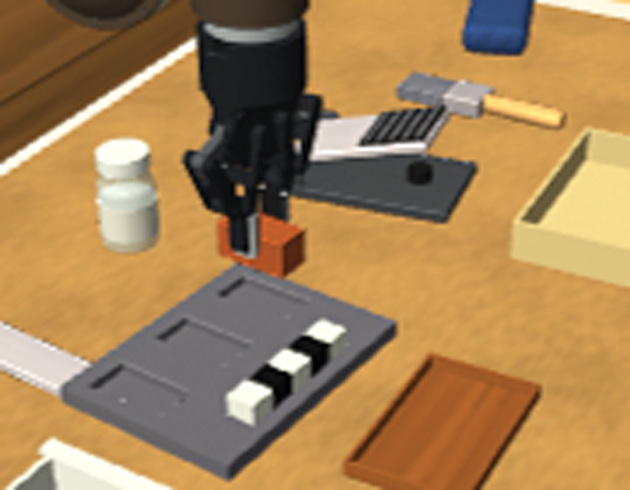

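View pics/t11.png

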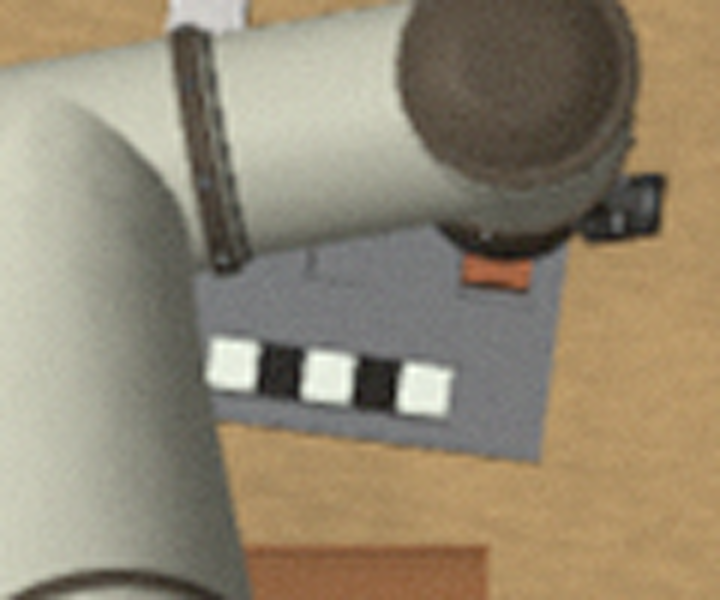

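Run:
```python
from meas import *
T=avgcam("top",6); m=look(3)
z=m[2]-.0125+.03; print(z)
a=rectify(T,.6112,-.0511,np.radians(-7.6),z,.05,.04,8000)
save(np.clip(a*1.8,0,255).astype(np.uint8),"ra4.png")
S=avgcam("side",4); save(crop(S[0],225,170,265,205,16,1.3),"s12.png")
```

```text
mean tcp [610.25 -51.87  60.47] sd [0.01 0.01 0.01]
0.07797371763350493
```

View pics/ra4.png

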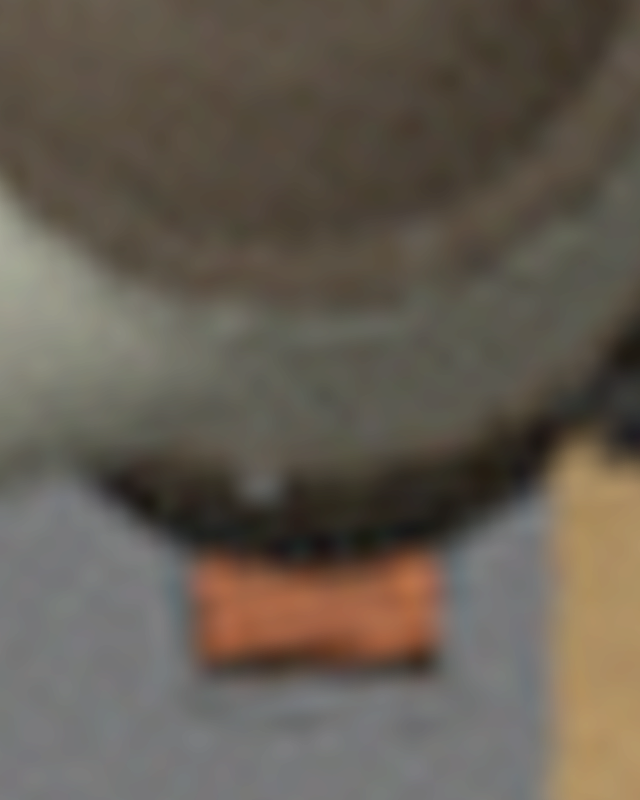

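View pics/s12.png

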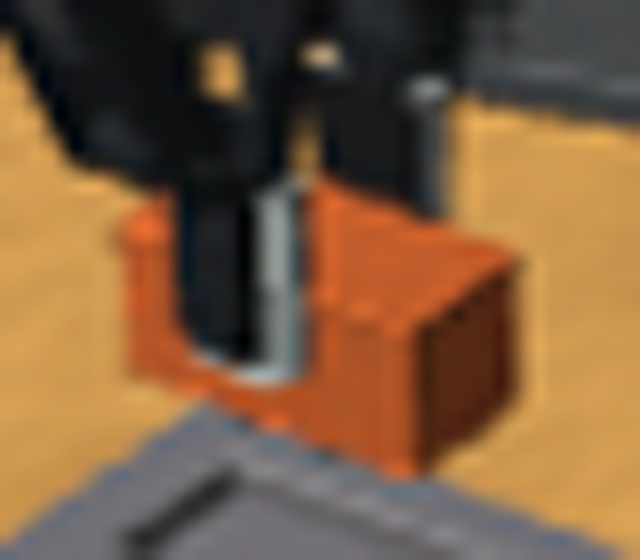

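Run:
```python
from meas import *
S=cam("side"); m=look(2)
yaw=np.radians(-7.6);X=np.array([np.cos(yaw),np.sin(yaw)]);Y=np.array([-np.sin(yaw),np.cos(yaw)])
zb=m[2]-.0125
for d in(0,-.002):
  o=m[:2]+d*X
  P=[[*(o-.03*X+.015*Y),zb],[*(o-.03*X+.015*Y),zb+.03],[*(o-.03*X-.015*Y),zb+.03],[*(o-.03*X-.015*Y),zb],[*(o+.03*X+.015*Y),zb+.03]]
  print(d,np.round(proj(P,S)+[.8,2],1).tolist())
print("obs [250.9,199.7],[250.9,190.3],[257.2,185.9],[257.2,195.3],[232.8,184.7]")
T=avgcam("top",4)
a=rectify(T,.6112,-.0511,np.radians(-7.6),m[2]+.0175,.05,.04,8000)
hs=cv2.cvtColor(a,cv2.COLOR_RGB2HSV)[600:720,220:420].astype(float).mean(1)
print([(600+i,int(hs[i,1]),int(hs[i,2])) for i in range(20,110,5)])
```

```text
mean tcp [610.27 -51.83  60.52] sd [0.   0.   0.01]
0 [[250.8, 200.9], [250.4, 190.9], [257.5, 186.0], [257.7, 195.8], [232.0, 184.1]]
-0.002 [[251.4, 201.1], [251.1, 191.2], [258.1, 186.2], [258.3, 196.0], [232.6, 184.3]]
obs [250.9,199.7],[250.9,190.3],[257.2,185.9],[257.2,195.3],[232.8,184.7]
[(620, 148, 93), (625, 148, 92), (630, 150, 90), (635, 152, 87), (640, 154, 82), (645, 154, 74), (650, 149, 65), (655, 139, 55), (660, 119, 47), (665, 89, 43), (670, 59, 43), (675, 38, 47), (680, 25, 52), (685, 16, 58), (690, 10, 62), (695, 5, 64), (700, 5, 66), (705, 6, 66)]
```

Call:
send_rows([
  [[0.0005,-0.0006,-0.008,0,0,0,1],[0,0,-0.01,0,0,0,1],[0,0,-0.008,0,0,0,1],[0,0,-0.002,0,0,0,1],[0,0,0,0,0,0,1],[0,0,0,0,0,0,1]],
])

```text
time_s: 15.92
tcp_pos: [0.6107, -0.0525, 0.0321]
tool_rot: [-0.0, 0.066, 0.998, -0.0]
force: [-0.3, -0.2, -1.8]
width: 0.0284
```

Run:
```python
from meas import *
T=avgcam("top",6);S=avgcam("side",4);m=look(3)
a=rectify(T,.6112,-.0511,np.radians(-7.6),m[2]+.0175,.05,.04,8000)
save(np.clip(a*1.8,0,255).astype(np.uint8),"ra5.png")
hs=cv2.cvtColor(a,cv2.COLOR_RGB2HSV)[600:720,220:420].astype(float).mean(1)
print([(600+i,int(hs[i,1]),int(hs[i,2])) for i in range(20,110,5)])
hs=cv2.cvtColor(a,cv2.COLOR_RGB2HSV)[590:640].astype(float).mean(0)
print([(i,int(hs[i,1])) for i in list(range(170,230,5))+list(range(410,470,5))])
save(crop(S[0],215,170,265,215,14,1.3),"s13.png")
```

```text
mean tcp [610.79 -52.42  32.62] sd [0.03 0.01 0.04]
[(620, 149, 93), (625, 151, 90), (630, 152, 86), (635, 152, 79), (640, 149, 71), (645, 143, 61), (650, 129, 52), (655, 106, 46), (660, 77, 42), (665, 52, 43), (670, 35, 46), (675, 24, 51), (680, 15, 56), (685, 8, 60), (690, 4, 62), (695, 5, 65), (700, 6, 66), (705, 6, 67)]
[(170, 18), (175, 23), (180, 14), (185, 15), (190, 46), (195, 75), (200, 101), (205, 122), (210, 136), (215, 144), (220, 148), (225, 152), (410, 158), (415, 159), (420, 154), (425, 143), (430, 130), (435, 113), (440, 90), (445, 63), (450, 37), (455, 15), (460, 4), (465, 16)]
```

View pics/s13.png

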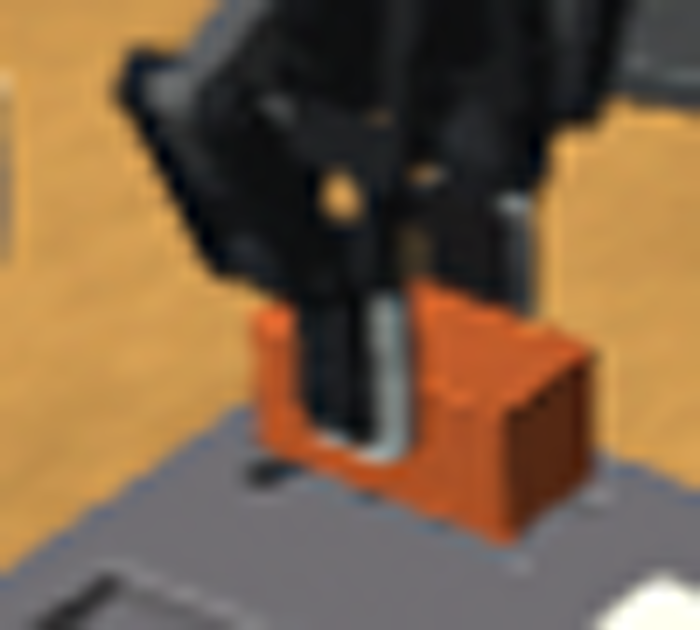

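Call:
send_rows([
  [[0,0,-0.004,0,0,0,1],[0,0,-0.003,0,0,0,1],[0,0,-0.002,0,0,0,1],[0,0,-0.001,0,0,0,1],[0,0,0,0,0,0,1]],
])

```text
time_s: 16.98
tcp_pos: [0.6111, -0.0524, 0.0222]
tool_rot: [0.0, 0.066, 0.998, 0.0]
force: [1.7, -0.7, -1.8]
width: 0.0283
```

Call:
send_rows([
  [[0,0,-0.0015,0,0,0,1],[0,0,-0.0015,0,0,0,1],[0,0,-0.001,0,0,0,1],[0,0,0,0,0,0,1]],
])

```text
time_s: 17.32
tcp_pos: [0.6111, -0.0524, 0.0188]
tool_rot: [0.0, 0.066, 0.998, 0.0]
force: [1.3, -0.6, 0.3]
width: 0.0284
```

Call:
send_rows([
  [[0,0,-0.001,0,0,0,1],[0,0,-0.0005,0,0,0,1],[0,0,0,0,0,0,1]],
])

```text
time_s: 17.57
tcp_pos: [0.6112, -0.0524, 0.0188]
tool_rot: [0.001, 0.066, 0.998, -0.0]
force: [-1.6, 1.2, 7.3]
width: 0.0283
```

Call:
send_rows([
  [[0,0,0,0,0,0,0.1],[0,0,0,0,0,0,0.1],[0,0,0,0,0,0,0.1],[0,0,0.01,0,0,0,0.1],[0,0,0.03,0,0,0,0.1],[0,0,0.04,0,0,0,0.1],[0,0,0.02,0,0,0,0.1]],
])

```text
time_s: 18.15
tcp_pos: [0.6126, -0.0526, 0.1217]
tool_rot: [0.003, 0.065, 0.998, -0.0]
force: [1.7, -0.1, 0.6]
width: 0.0386
```

Call:
send_rows([
  [[-0.0035,0.0186,0,0,0,7.03,0.1],[-0.0035,0.0186,0,0,0,7.03,0.1],[-0.0035,0.0186,0,0,0,7.03,0.1],[-0.0035,0.0186,0,0,0,7.03,0.1],[-0.0035,0.0186,0,0,0,7.03,0.1],[-0.0035,0.0186,0,0,0,7.03,0.1],[-0.0035,0.0186,0,0,0,7.03,0.1],[-0.0035,0.0186,0,0,0,7.03,0.1],[-0.0035,0.0186,0,0,0,7.03,0.1],[-0.0035,0.0186,0,0,0,7.03,0.1]],
])

```text
time_s: 18.98
tcp_pos: [0.5754, 0.1344, 0.1176]
tool_rot: [-0.0, -0.523, 0.852, -0.0]
force: [-0.2, -0.3, -0.4]
width: 0.0381
```

Call:
send_rows([
  [[-0.0035,0.0186,0,0,0,7.03,0.1],[-0.0035,0.0186,0,0,0,7.03,0.1],[-0.0035,0.0186,0,0,0,7.03,0.1],[-0.0035,0.0186,0,0,0,7.03,0.1],[-0.0035,0.0186,0,0,0,7.03,0.1],[-0.0035,0.0186,0,0,0,7.03,0.1],[-0.0025,0.0186,0,0,0,7.03,0.1],[0,0,0,0,0,0,0.1],[0,0,0,0,0,0,0.1]],
])

```text
time_s: 19.73
tcp_pos: [0.5519, 0.2644, 0.1173]
tool_rot: [0.0, 0.829, -0.56, -0.0]
force: [-0.1, -0.3, 0.4]
width: 0.0387
```

Run:
```python
from meas import *
T=avgcam("top",6);S=avgcam("side",4);m=look(3);st()
blocks(T,(112,148,206,268),.034,vmin=78); blocks(T,(210,125,320,205),.036,vmin=70)
save(crop(S[0],100,160,310,370,3,1.3),"s14.png"); save(crop(T[0],110,120,310,270,4),"t14.png")
```

```text
mean tcp [552.33 263.57 117.06] sd [0.02 0.07 0.02]
t 20.38 tcp [552.3 263.7 117.1] jawyaw -158.07 zax [-0. -0. -1.] F [ 0.2 -0.2  0.1] w 38.5
blk px [145.9 206.4] ctr 477.1 350.5 size 56.0 26.8 long yaw 87.0
blk px [182.1 176.9] ctr 557.3 252.8 size 33.4 27.6 long yaw -67.7
blk px [293.6 156.6] ctr 613.4 -50.8 size 59.4 28.6 long yaw -7.8
```

View pics/s14.png

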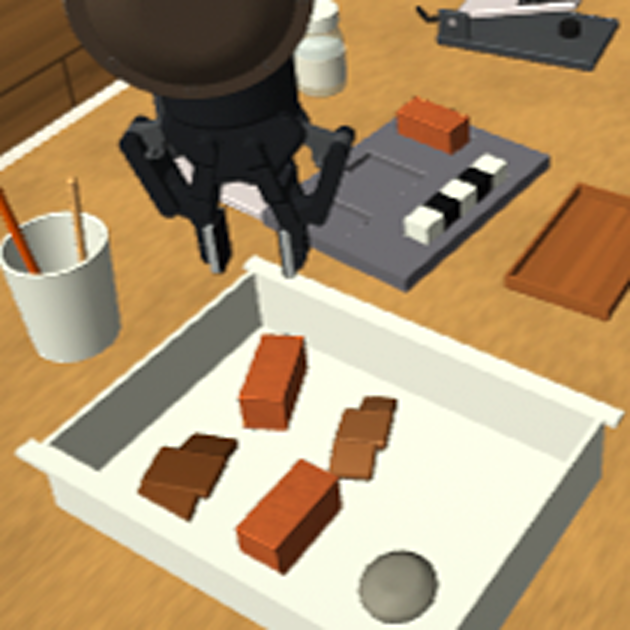

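View pics/t14.png

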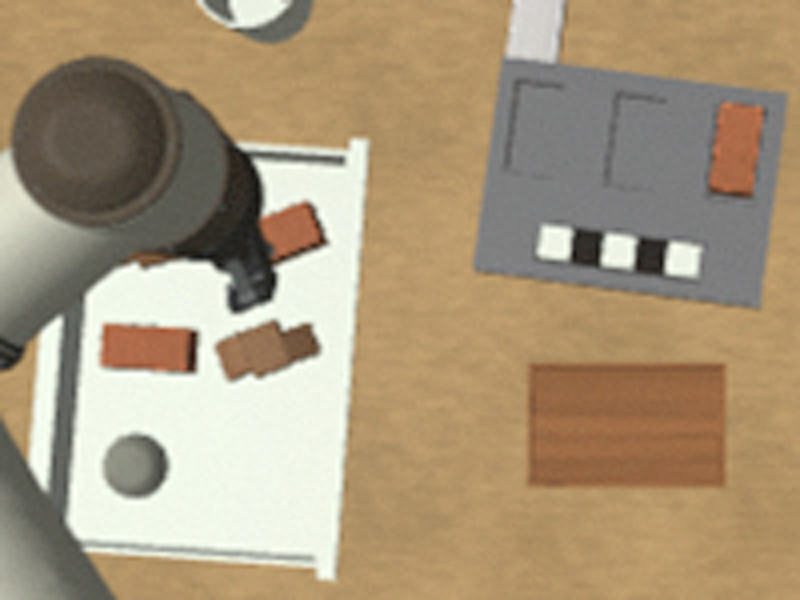

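Call:
send_rows([
  [[0,-0.001,-0.02,0,0,0,0.1],[0,0,-0.03,0,0,0,0.1],[0,0,-0.025,0,0,0,0.1],[0,0,-0.014,0,0,0,0.1],[0,0,-0.008,0,0,0,0.1],[0,0,-0.004,0,0,0,0.1],[0,0,0,0,0,0,0.1],[0,0,0,0,0,0,0.1]],
])

```text
time_s: 21.05
tcp_pos: [0.5529, 0.2633, 0.0169]
tool_rot: [-0.001, 0.829, -0.559, 0.0]
force: [-0.6, -0.6, 0.6]
width: 0.0385
```

Run:
```python
from meas import *
look(2);st(); s=avgcam("side",2)
save(crop(s[0],130,240,250,340,5,1.3),"s15.png")
```

```text
mean tcp [553.06 263.4   17.34] sd [0.01 0.01 0.05]
t 21.15 tcp [553.  263.4  17.4] jawyaw -158.05 zax [ 0.002  0.002 -1.   ] F [-0.6  0.2 -0.4] w 38.8
```

View pics/s15.png

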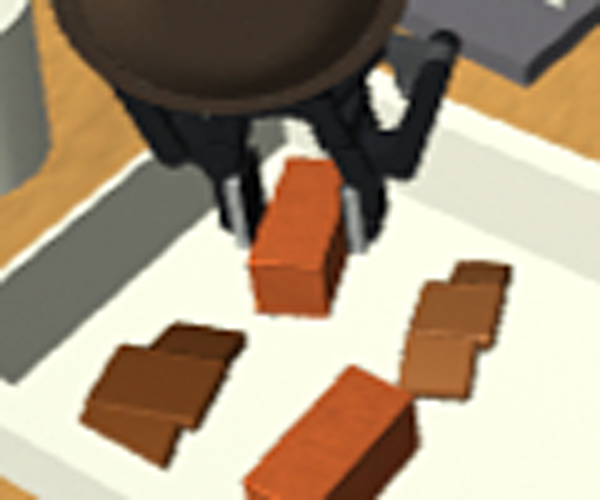

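Call:
send_rows([
  [[0,0,-0.001,0,0,0,1],[0,0,0,0,0,0,1],[0,0,0,0,0,0,1],[0,0,0,0,0,0,1],[0,0,0,0,0,0,1]],
])

```text
time_s: 21.67
tcp_pos: [0.5531, 0.2633, 0.0166]
tool_rot: [-0.001, 0.829, -0.559, 0.001]
force: [-1.2, -0.3, 5.4]
width: 0.0285
```

Call:
send_rows([
  [[0,0,0.02,0,0,0,1],[0,0,0.03,0,0,0,1],[0,0,0.03,0,0,0,1],[0,0,0.025,0,0,0,1],[0,0,0,0,0,0,1]],
])

```text
time_s: 22.08
tcp_pos: [0.5553, 0.2647, 0.1265]
tool_rot: [-0.005, 0.829, -0.559, 0.002]
force: [-0.2, 0.7, 0.7]
width: 0.0286
```

Call:
send_rows([
  [[0.0075,-0.0274,0,0,0,6.71,1],[0.0075,-0.0274,0,0,0,6.71,1],[0.0075,-0.0274,0,0,0,6.71,1],[0.0075,-0.0274,0,0,0,6.71,1],[0.0075,-0.0274,0,0,0,6.71,1],[0.0075,-0.0274,0,0,0,6.71,1],[0.0075,-0.0274,0,0,0,6.71,1],[0.0075,-0.0274,-0.01,0,0,6.71,1],[0.0075,-0.0274,-0.02,0,0,6.71,1],[0,0,-0.02,0,0,0,1]],
])

```text
time_s: 22.92
tcp_pos: [0.6208, 0.0121, 0.0698]
tool_rot: [-0.0, 0.998, -0.067, 0.001]
force: [-0.7, 0.3, -1.3]
width: 0.0282
```

Call:
send_rows([
  [[0,0,-0.02,0,0,0,1],[0,0,-0.012,0,0,0,1],[0,0,0,0,0,0,1],[0,0,0,0,0,0,1],[0,0,0,0,0,0,1]],
])

```text
time_s: 23.33
tcp_pos: [0.6207, 0.0167, 0.0392]
tool_rot: [-0.0, 0.998, -0.066, 0.001]
force: [-0.2, 0.2, -1.1]
width: 0.0283
```

```bash
cat >> meas.py <<'E'
def hover(px,py,tag):
    st()
    T=avgcam("top",6);S=avgcam("side",4);m=look(3)
    a=rectify(T,px,py,np.radians(-7.6),m[2]+.0175,.05,.04,8000)
    save(np.clip(a*1.8,0,255).astype(np.uint8),"ra_%s.png"%tag)
    hs=cv2.cvtColor(a,cv2.COLOR_RGB2HSV)[600:720,220:420].astype(float).mean(1)
    print([(600+i,int(hs[i,1]),int(hs[i,2])) for i in range(0,110,5)])
    hs=cv2.cvtColor(a,cv2.COLOR_RGB2HSV)[590:640].astype(float).mean(0)
    print([(i,int(hs[i,1])) for i in list(range(170,230,5))+list(range(410,470,5))])
    save(crop(S[0],200,160,280,220,9,1.3),"s_%s.png"%tag)
E
python3 -c "
from meas import *
hover(.6205,.0183,'p1')"
```

```text
t 23.33 tcp [620.7  16.7  39.2] jawyaw -97.6 zax [ 0.002  0.    -1.   ] F [-0.2  0.2 -1.1] w 28.3
mean tcp [619.76  16.17  38.09] sd [0.01 0.01 0.04]
[(600, 147, 99), (605, 147, 99), (610, 148, 98), (615, 150, 96), (620, 151, 93), (625, 152, 89), (630, 152, 81), (635, 148, 72), (640, 140, 62), (645, 123, 53), (650, 96, 47), (655, 65, 45), (660, 41, 46), (665, 27, 50), (670, 18, 55), (675, 11, 59), (680, 5, 62), (685, 4, 64), (690, 5, 65), (695, 6, 65), (700, 6, 66), (705, 5, 66)]
[(170, 18), (175, 15), (180, 5), (185, 10), (190, 25), (195, 45), (200, 70), (205, 94), (210, 113), (215, 129), (220, 142), (225, 152), (410, 151), (415, 151), (420, 151), (425, 155), (430, 156), (435, 151), (440, 135), (445, 109), (450, 77), (455, 41), (460, 12), (465, 11)]
```

View pics/s_p1.png

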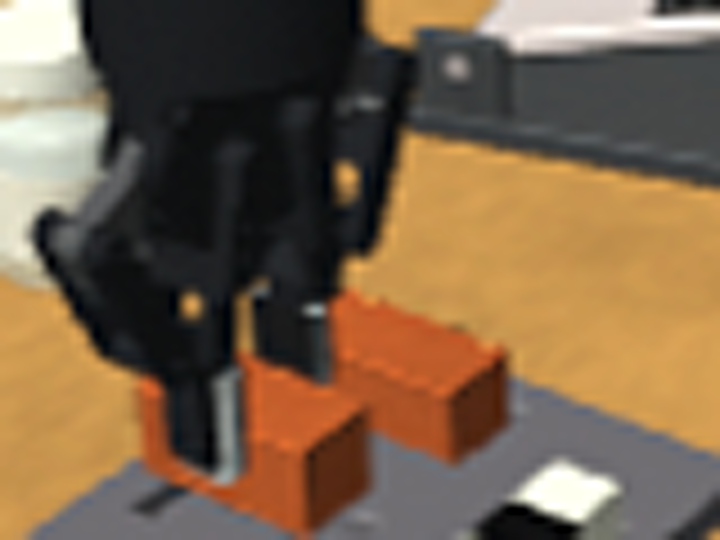

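View pics/ra_p1.png

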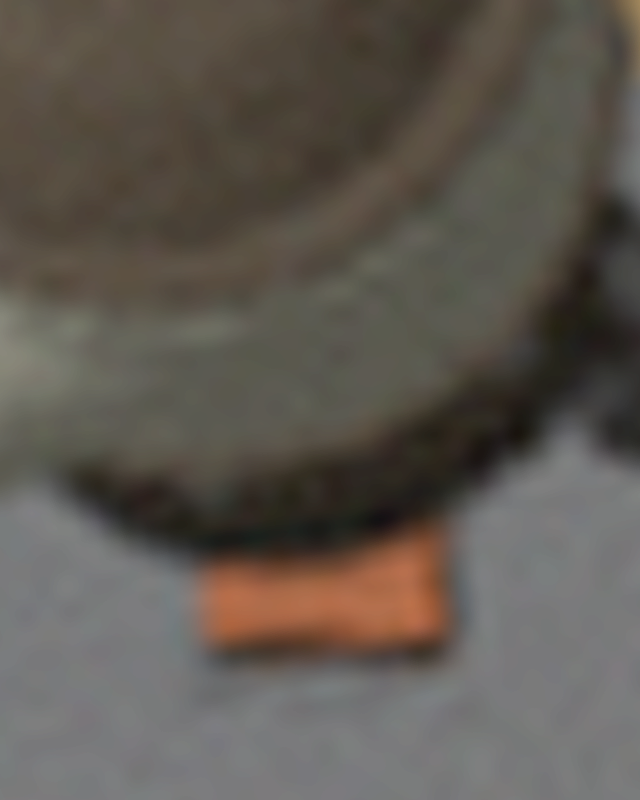

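Run:
```python
from meas import *
T=avgcam("top",8)
a=rectify(T,.6112,-.0511,np.radians(-7.6),.036,.05,.04,8000)
save(np.clip(a*1.8,0,255).astype(np.uint8),"ra6.png")
hs=cv2.cvtColor(a,cv2.COLOR_RGB2HSV)[600:720,220:420].astype(float).mean(1)
print([(600+i,int(hs[i,1]),int(hs[i,2])) for i in range(0,110,5)])
hs=cv2.cvtColor(a,cv2.COLOR_RGB2HSV)[100:200,220:420].astype(float).mean(1)
print([(100+i,int(hs[i,1]),int(hs[i,2])) for i in range(0,100,5)])
```

```text
[(600, 153, 88), (605, 155, 84), (610, 157, 78), (615, 156, 70), (620, 150, 62), (625, 135, 54), (630, 110, 49), (635, 81, 46), (640, 53, 47), (645, 32, 50), (650, 18, 54), (655, 10, 59), (660, 5, 62), (665, 4, 65), (670, 4, 66), (675, 4, 66), (680, 4, 66), (685, 3, 66), (690, 3, 66), (695, 3, 67), (700, 3, 67), (705, 3, 68)]
[(100, 10, 68), (105, 12, 68), (110, 12, 68), (115, 7, 67), (120, 8, 67), (125, 23, 69), (130, 44, 72), (135, 67, 76), (140, 92, 80), (145, 113, 85), (150, 130, 88), (155, 142, 90), (160, 148, 89), (165, 149, 86), (170, 144, 81), (175, 132, 77), (180, 122, 74), (185, 125, 73), (190, 122, 73), (195, 117, 73)]
```

View pics/ra6.png

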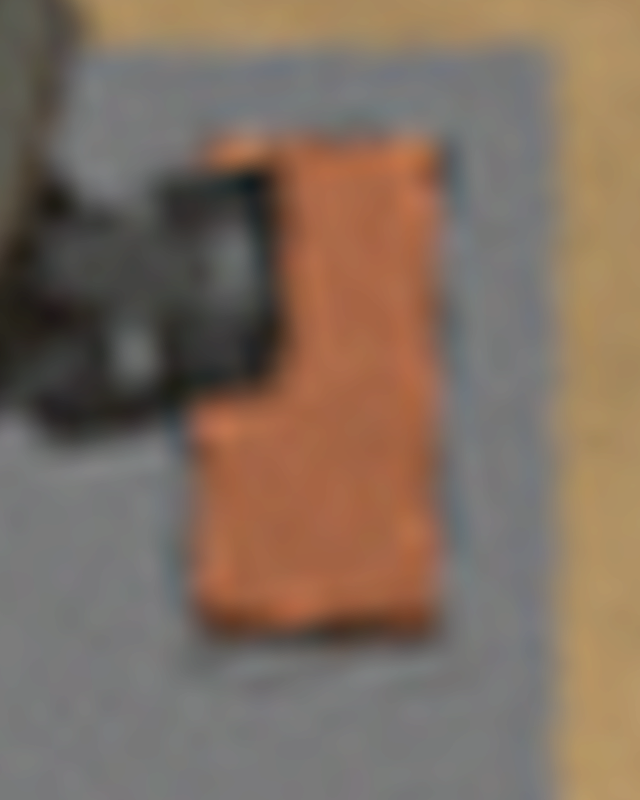

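Run:
```python
from meas import *
S=avgcam("side",6)
yaw=np.radians(-7.6);X=np.array([np.cos(yaw),np.sin(yaw)]);Y=np.array([-np.sin(yaw),np.cos(yaw)])
o=np.array([.6127,-.0522])
for lx,ly in((-.03,-.015),(-.03,.015),(.03,.015)):
    p=o+lx*X+ly*Y; print(lx,ly,np.round((proj([[*p,.014],[*p,.036]],S)+[.8,2]-[230,180])*14,0).tolist())
save(crop(S[0],230,180,270,220,14,1.3),"s16.png")
```

```text
-0.03 -0.015 [[381.0, 368.0], [378.0, 271.0]]
-0.03 0.015 [[286.0, 441.0], [282.0, 343.0]]
0.03 0.015 [[37.0, 341.0], [30.0, 245.0]]
```

View pics/s16.png

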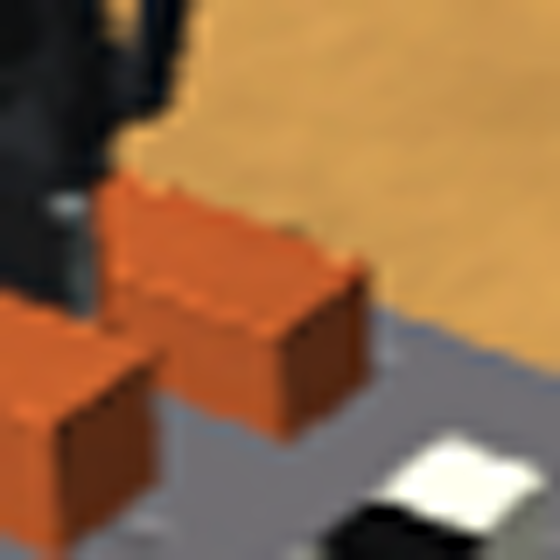

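Run:
```python
from meas import *
S=cam("side"); m=look(2)
yaw=np.radians(-7.6);X=np.array([np.cos(yaw),np.sin(yaw)]);Y=np.array([-np.sin(yaw),np.cos(yaw)])
zb=m[2]-.0127
for d in(0,.002,.004):
  o=m[:2]+d*X
  P=[[*(o-.03*X+.015*Y),zb],[*(o-.03*X+.015*Y),zb+.03],[*(o-.03*X-.015*Y),zb+.03],[*(o-.03*X-.015*Y),zb],[*(o+.03*X+.015*Y),zb+.03]]
  print(d,np.round(proj(P,S)+[.8,2],1).tolist())
SS=avgcam("side",6); save(crop(SS[0],210,185,250,225,14,1.3),"s17.png")
```

```text
mean tcp [619.77  16.19  38.05] sd [0. 0. 0.]
0 [[234.2, 220.9], [233.6, 210.9], [241.2, 205.3], [241.7, 215.2], [214.9, 203.3]]
0.002 [[233.6, 220.6], [232.9, 210.6], [240.6, 205.0], [241.1, 214.9], [214.3, 203.0]]
0.004 [[233.0, 220.3], [232.3, 210.4], [239.9, 204.8], [240.5, 214.6], [213.7, 202.8]]
```

View pics/s17.png

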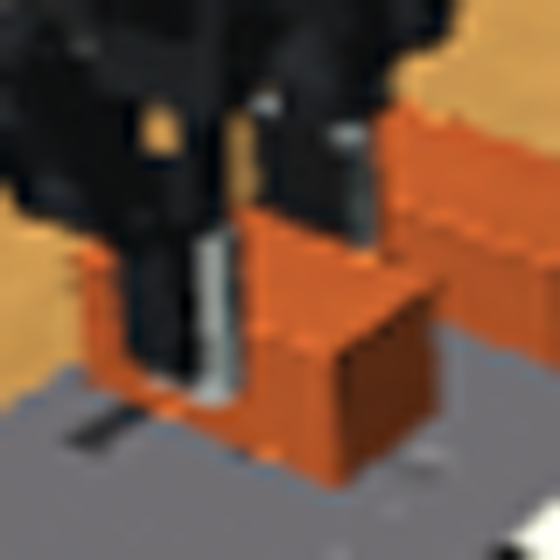

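Call:
send_rows([
  [[0.0008,0.0007,-0.004,0,0,0,1],[0,0,-0.004,0,0,0,1],[0,0,0,0,0,0,1],[0,0,0,0,0,0,1]],
])

```text
time_s: 25.47
tcp_pos: [0.6202, 0.0168, 0.0294]
tool_rot: [0.0, 0.998, -0.067, -0.001]
force: [-0.2, 0.3, -0.7]
width: 0.0285
```

```bash
python3 -c "
from meas import *
hover(.6205,.0183,'p1b')"
```

```text
t 25.47 tcp [620.2  16.8  29.4] jawyaw -97.67 zax [-0.001 -0.    -1.   ] F [-0.2  0.3 -0.7] w 28.5
mean tcp [620.59  16.89  30.1 ] sd [0.01 0.   0.02]
[(600, 148, 100), (605, 149, 99), (610, 148, 98), (615, 149, 96), (620, 150, 93), (625, 151, 88), (630, 152, 82), (635, 151, 73), (640, 145, 64), (645, 131, 55), (650, 108, 49), (655, 80, 45), (660, 54, 45), (665, 35, 48), (670, 21, 52), (675, 12, 56), (680, 6, 60), (685, 5, 63), (690, 5, 65), (695, 6, 66), (700, 6, 67), (705, 5, 67)]
[(170, 15), (175, 10), (180, 5), (185, 11), (190, 24), (195, 45), (200, 71), (205, 93), (210, 113), (215, 131), (220, 146), (225, 153), (410, 150), (415, 151), (420, 154), (425, 158), (430, 158), (435, 151), (440, 131), (445, 103), (450, 66), (455, 27), (460, 13), (465, 16)]
```

Call:
send_rows([
  [[0,0,-0.002,0,0,0,1],[0,0,-0.002,0,0,0,1],[0,0,-0.001,0,0,0,1],[0,0,-0.001,0,0,0,1],[0,0,0,0,0,0,1]],
])

```text
time_s: 26.53
tcp_pos: [0.6204, 0.0168, 0.0236]
tool_rot: [0.0, 0.998, -0.067, -0.0]
force: [0.0, 0.0, -1.5]
width: 0.0282
```

In the pocket with no contact force; continue to the floor.

Call:
send_rows([
  [[0,0,-0.002,0,0,0,1],[0,0,-0.0015,0,0,0,1],[0,0,-0.001,0,0,0,1],[0,0,-0.001,0,0,0,1],[0,0,-0.0005,0,0,0,1],[0,0,0,0,0,0,1]],
])

```text
time_s: 27.03
tcp_pos: [0.6205, 0.0169, 0.0187]
tool_rot: [0.0, 0.998, -0.067, -0.0]
force: [-2.0, 0.7, 3.2]
width: 0.0284
```

Call:
send_rows([
  [[0,0,0,0,0,0,0.1],[0,0,0,0,0,0,0.1],[0,0,0,0,0,0,0.1],[0,0,0.01,0,0,0,0.1],[0,0,0.03,0,0,0,0.1],[0,0,0.04,0,0,0,0.1],[0,0,0.02,0,0,0,0.1]],
])

```text
time_s: 27.62
tcp_pos: [0.6228, 0.017, 0.123]
tool_rot: [-0.0, 0.998, -0.066, 0.003]
force: [0.5, 0.3, -0.2]
width: 0.0385
```

Call:
send_rows([
  [[-0.011,0.0256,0,0,0,-6.58,0.1],[-0.011,0.0256,0,0,0,-6.58,0.1],[-0.011,0.0256,0,0,0,-6.58,0.1],[-0.011,0.0256,0,0,0,-6.58,0.1],[-0.011,0.0256,0,0,0,-6.58,0.1],[-0.011,0.0256,0,0,0,-6.58,0.1],[-0.011,0.0256,0,0,0,-6.58,0.1],[-0.011,0.0256,0,0,0,-6.58,0.1],[-0.011,0.0256,0,0,0,-6.58,0.1],[-0.011,0.0256,0,0,0,-6.58,0.1]],
])

```text
time_s: 28.45
tcp_pos: [0.5101, 0.2742, 0.1189]
tool_rot: [-0.001, 0.8, -0.6, 0.0]
force: [-0.2, -0.3, -0.2]
width: 0.0386
```

Call:
send_rows([
  [[-0.011,0.0256,0,0,0,-6.58,0.1],[-0.011,0.0256,0,0,0,-6.58,0.1],[-0.011,0.0256,0,0,0,-6.58,0.1],[0,0,0,0,0,0,0.1],[0,0,0,0,0,0,0.1]],
])

```text
time_s: 28.87
tcp_pos: [0.4771, 0.351, 0.1186]
tool_rot: [0.0, -0.688, 0.725, 0.0]
force: [0.1, -0.9, -0.2]
width: 0.0381
```

Run:
```python
from meas import *
T=avgcam("top",6);S=avgcam("side",4);m=look(3);st()
blocks(T,(112,148,206,268),.034,vmin=78); blocks(T,(210,125,320,205),.036,vmin=70)
save(crop(S[0],100,160,310,370,3,1.3),"s18.png"); save(crop(T[0],110,120,310,270,4),"t18.png")
```

```text
mean tcp [477.7  349.42 118.05] sd [0.04 0.07 0.02]
t 29.52 tcp [477.7 349.5 118. ] jawyaw 176.78 zax [-0. -0. -1.] F [ 0.2  0.4 -0.7] w 38.6
blk px [146.9 206.6] ctr 477.0 348.1 size 51.1 26.7 long yaw 86.8
blk px [293.6 156.6] ctr 613.3 -50.8 size 59.3 28.6 long yaw -7.7
blk px [268.2 154.2] ctr 620.1 17.9 size 59.1 30.0 long yaw -7.9
```

View pics/s18.png

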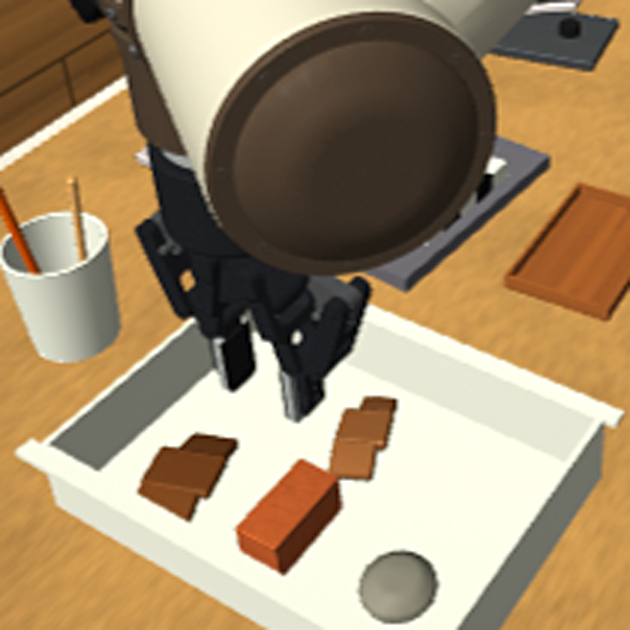

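View pics/t18.png

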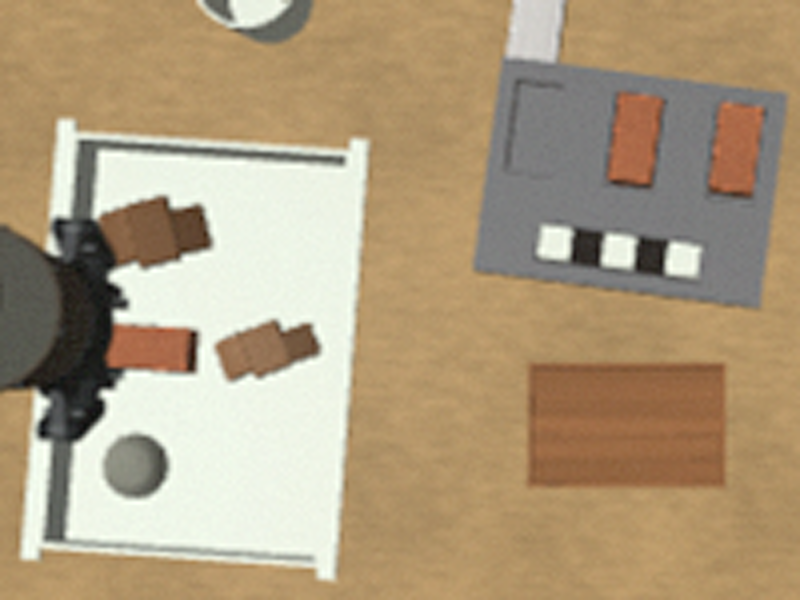

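Call:
send_rows([
  [[-0.001,0,-0.02,0,0,0,0.1],[0,0,-0.03,0,0,0,0.1],[0,0,-0.025,0,0,0,0.1],[0,0,-0.014,0,0,0,0.1],[0,0,-0.008,0,0,0,0.1],[0,0,-0.005,0,0,0,0.1],[0,0,0,0,0,0,0.1],[0,0,0,0,0,0,0.1]],
])

```text
time_s: 30.18
tcp_pos: [0.477, 0.3502, 0.0168]
tool_rot: [0.001, -0.687, 0.726, -0.0]
force: [-0.2, 0.2, -0.7]
width: 0.0385
```

Run:
```python
from meas import *
look(2);st(); s=avgcam("side",2)
save(crop(s[0],130,240,270,360,5,1.3),"s19.png")
```

```text
mean tcp [477.21 350.38  17.23] sd [0.   0.01 0.06]
t 30.28 tcp [477.2 350.4  17.3] jawyaw 176.8 zax [ 0.002  0.002 -1.   ] F [ 0.2 -0.4  0.3] w 38.1
```

View pics/s19.png

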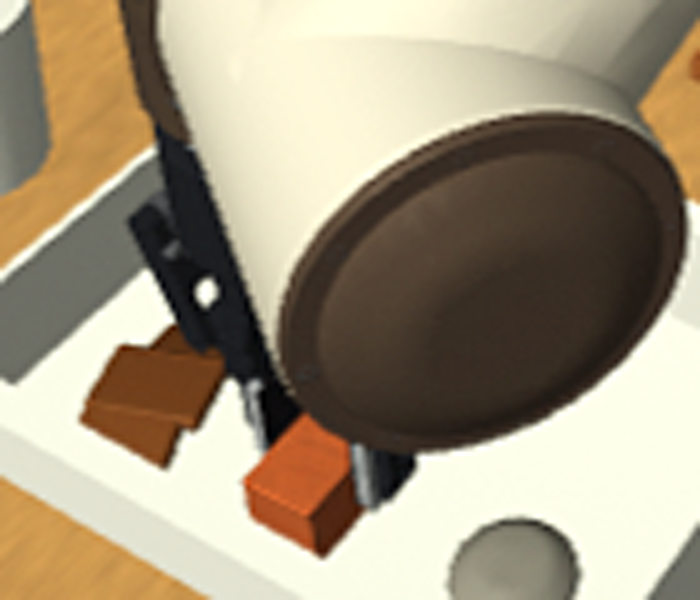

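Call:
send_rows([
  [[0,0,-0.001,0,0,0,1],[0,0,0,0,0,0,1],[0,0,0,0,0,0,1],[0,0,0,0,0,0,1],[0,0,0,0,0,0,1]],
])

```text
time_s: 30.8
tcp_pos: [0.4772, 0.3503, 0.0166]
tool_rot: [0.001, -0.687, 0.726, -0.0]
force: [-0.6, 0.0, 4.4]
width: 0.0283
```

Call:
send_rows([
  [[0,0,0.02,0,0,0,1],[0,0,0.03,0,0,0,1],[0,0,0.03,0,0,0,1],[0,0,0.025,0,0,0,1],[0,0,0,0,0,0,1]],
])

```text
time_s: 31.22
tcp_pos: [0.4792, 0.3522, 0.1264]
tool_rot: [0.006, -0.687, 0.726, 0.0]
force: [0.8, 0.7, -0.3]
width: 0.0288
```

Run:
```python
from meas import *
T=cam("top")
for z in(.15,.3): print(z,onplane([[296,132],[296,152]],z,T)[:,:2])
print("head",onplane([[215,58],[215,85],[255,85]],.24,T)[:,:2])
```

```text
0.15 [[ 0.65894281 -0.05553015]
 [ 0.60821851 -0.05557198]]
0.3 [[ 0.62975205 -0.05294296]
 [ 0.58461168 -0.05298019]]
head [[0.81855222 0.13833487]
 [0.75355333 0.1377288 ]
 [0.75355186 0.0430457 ]]
```

Call:
send_rows([
  [[0.0118,-0.0203,0,0,0,6.58,1],[0.0118,-0.0203,0,0,0,6.58,1],[0.0118,-0.0203,0,0,0,6.58,1],[0.0118,-0.0203,0,0,0,6.58,1],[0.0118,-0.0203,0,0,0,6.58,1],[0.0118,-0.0203,0,0,0,6.58,1],[0.0118,-0.0203,0,0,0,6.58,1],[0.0118,-0.0203,0,0,0,6.58,1],[0.0118,-0.0203,0,0,0,6.58,1],[0.0118,-0.0203,0,0,0,6.58,1]],
])

```text
time_s: 32.1
tcp_pos: [0.5939, 0.1453, 0.1183]
tool_rot: [0.001, 0.972, -0.234, -0.001]
force: [-0.8, -0.5, -2.1]
width: 0.0285
```

Call:
send_rows([
  [[0.0118,-0.0203,0,0,0,6.58,1],[0.0118,-0.0203,-0.01,0,0,6.58,1],[0.0118,-0.0203,-0.02,0,0,6.58,1],[0,0,-0.03,0,0,0,1],[0,0,-0.02,0,0,0,1],[0,0,-0.007,0,0,0,1],[0,0,0,0,0,0,1],[0,0,0,0,0,0,1],[0,0,0,0,0,0,1]],
])

```text
time_s: 32.85
tcp_pos: [0.6309, 0.0864, 0.0344]
tool_rot: [-0.0, 0.998, -0.066, 0.001]
force: [0.1, -0.7, -0.8]
width: 0.0278
```

```bash
python3 -c "
from meas import *
hover(.6298,.0877,'p2')"
```

```text
t 32.85 tcp [630.9  86.4  34.4] jawyaw -97.62 zax [ 0.002  0.001 -1.   ] F [ 0.1 -0.7 -0.8] w 27.8
mean tcp [629.96  85.76  33.09] sd [0.01 0.01 0.04]
[(600, 148, 99), (605, 149, 97), (610, 150, 94), (615, 151, 89), (620, 152, 82), (625, 151, 74), (630, 145, 65), (635, 131, 57), (640, 108, 50), (645, 79, 47), (650, 52, 47), (655, 31, 50), (660, 18, 54), (665, 11, 59), (670, 6, 62), (675, 5, 65), (680, 6, 67), (685, 7, 67), (690, 7, 67), (695, 5, 66), (700, 4, 66), (705, 4, 66)]
[(170, 7), (175, 4), (180, 6), (185, 13), (190, 30), (195, 49), (200, 67), (205, 82), (210, 98), (215, 114), (220, 127), (225, 136), (410, 143), (415, 147), (420, 154), (425, 159), (430, 159), (435, 150), (440, 135), (445, 112), (450, 80), (455, 47), (460, 27), (465, 18)]
```

View pics/s_p2.png

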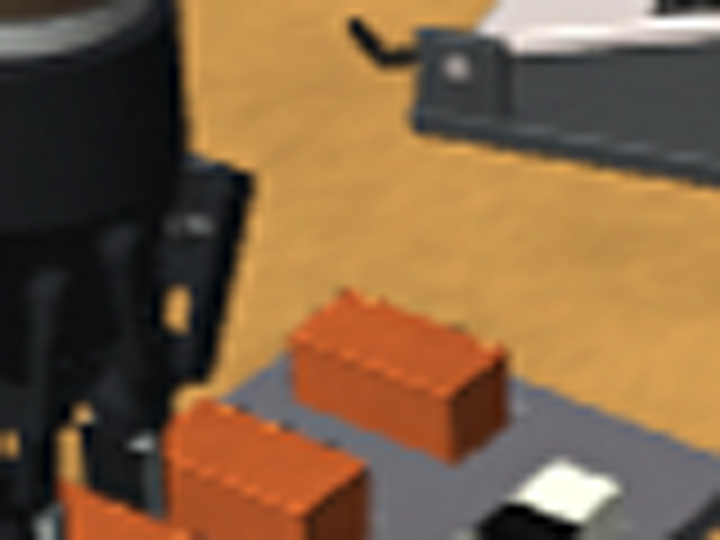

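View pics/ra_p2.png

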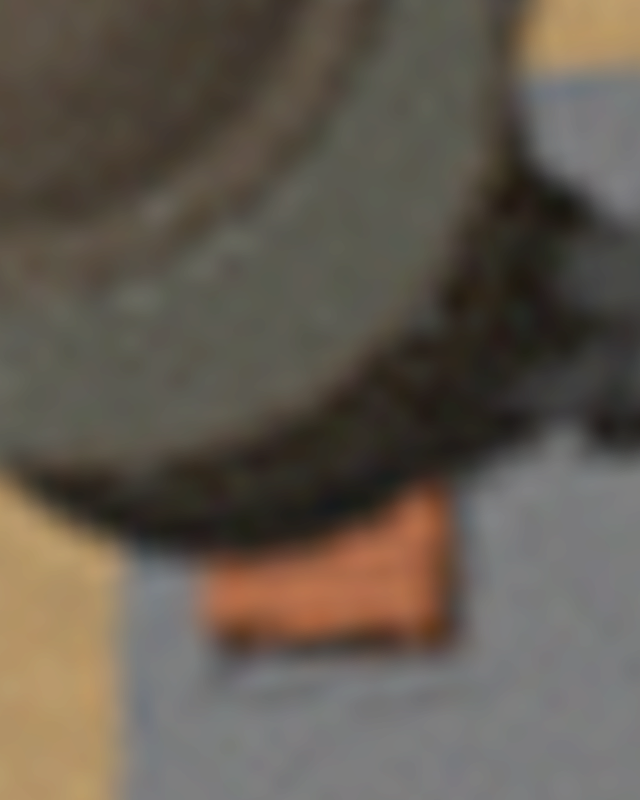

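Call:
send_rows([
  [[0,0.0005,-0.003,0,0,0,1],[0,0,-0.003,0,0,0,1],[0,0,-0.002,0,0,0,1],[0,0,-0.001,0,0,0,1],[0,0,-0.001,0,0,0,1],[0,0,0,0,0,0,1]],
])

```text
time_s: 34.0
tcp_pos: [0.6298, 0.0862, 0.0227]
tool_rot: [0.0, 0.998, -0.067, -0.0]
force: [0.2, 0.4, -0.9]
width: 0.0283
```

Call:
send_rows([
  [[0,0,-0.0015,0,0,0,1],[0,0,-0.0015,0,0,0,1],[0,0,-0.001,0,0,0,1],[0,0,-0.0005,0,0,0,1],[0,0,0,0,0,0,1]],
])

```text
time_s: 34.42
tcp_pos: [0.6299, 0.0863, 0.0186]
tool_rot: [0.0, 0.998, -0.067, -0.0]
force: [0.6, -0.3, -1.0]
width: 0.0283
```

Call:
send_rows([
  [[0,0,-0.0005,0,0,0,1],[0,0,-0.0005,0,0,0,1],[0,0,0,0,0,0,1]],
])

```text
time_s: 34.67
tcp_pos: [0.63, 0.0862, 0.0186]
tool_rot: [0.0, 0.998, -0.067, 0.0]
force: [-2.2, -0.2, 4.6]
width: 0.0284
```

Call:
send_rows([
  [[0,0,0,0,0,0,0.1],[0,0,0,0,0,0,0.1],[0,0,0,0,0,0,0.1],[0,0,0.01,0,0,0,0.1],[0,0,0.03,0,0,0,0.1],[0,0,0.04,0,0,0,0.1],[0,0,0.03,0,0,0,0.1]],
])

```text
time_s: 35.25
tcp_pos: [0.6308, 0.0863, 0.1306]
tool_rot: [0.0, 0.998, -0.067, 0.001]
force: [1.8, -0.2, 1.0]
width: 0.0384
```

Call:
send_rows([
  [[-0.003,-0.037,0.003,0,0,0,1],[-0.003,-0.037,0.003,0,0,0,1],[-0.003,-0.037,0.003,0,0,0,1],[-0.003,-0.037,0.003,0,0,0,1],[-0.003,-0.037,0,0,0,0,1],[-0.003,-0.037,0,0,0,0,1],[-0.003,-0.036,0,0,0,0,1],[-0.003,-0.036,0,0,0,0,1]],
])

```text
time_s: 35.92
tcp_pos: [0.6057, -0.2095, 0.1405]
tool_rot: [0.0, 0.998, -0.067, 0.001]
force: [0.5, 0.5, -0.4]
width: -0.0001
```

Run:
```python
from meas import *
T=avgcam("top",6);S=avgcam("side",6);look(2);st()
blocks(T,(210,125,320,205),.036,vmin=70)
print(onplane([[378.6,161.4]],.064,T))
save(crop(S[0],190,180,300,260,6,1.3),"s20.png"); save(crop(T[0],210,120,410,270,4),"t20.png")
```

```text
mean tcp [ 606.16 -207.04  139.61] sd [0.03 0.1  0.01]
t 36.62 tcp [ 606.1 -207.1  139.6] jawyaw -97.62 zax [ 0. -0. -1.] F [-0.4 -0.3 -0.6] w 0.3
blk px [267.4 154.1] ctr 620.7 20.4 size 58.9 24.5 long yaw -6.9
blk px [242.8 150.6] ctr 629.7 87.0 size 59.1 28.8 long yaw -7.6
[[ 0.59673965 -0.27716473  0.064     ]]
```

View pics/s20.png

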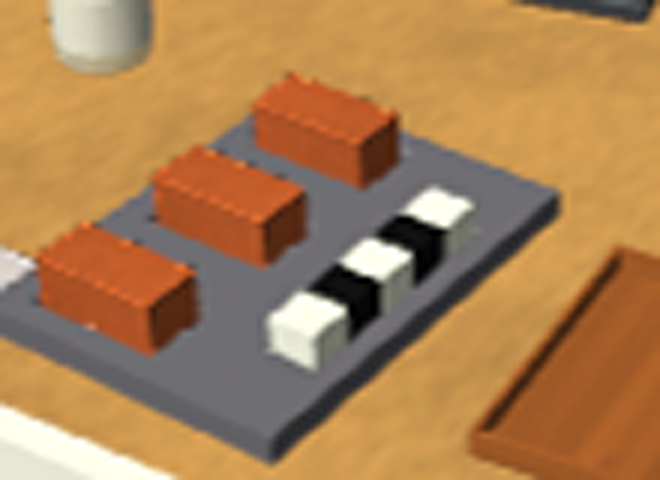

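View pics/t20.png

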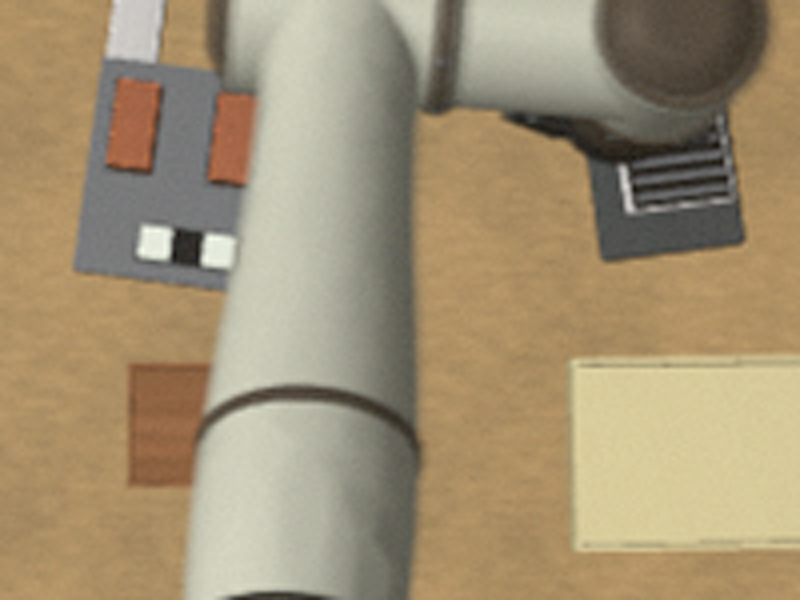

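Call:
send_rows([
  [[-0.003,-0.024,0,0,0,0,1],[-0.003,-0.024,0,0,0,0,1],[-0.004,-0.024,0,0,0,0,1],[0,0,-0.025,0,0,0,1],[0,0,-0.025,0,0,0,1],[0,0,-0.01,0,0,0,1],[0,0,0,0,0,0,1],[0,0,0,0,0,0,1]],
])

```text
time_s: 37.28
tcp_pos: [0.5962, -0.2796, 0.0796]
tool_rot: [0.0, 0.998, -0.066, -0.0]
force: [-0.5, -0.4, 1.2]
width: 0.0001
```

Run:
```python
from meas import *
S=avgcam("side",4);look(2)
save(crop(S[0],220,100,350,200,6,1.3),"s21.png")
```

```text
mean tcp [ 596.8  -279.68   81.02] sd [0.09 0.   0.1 ]
```

View pics/s21.png

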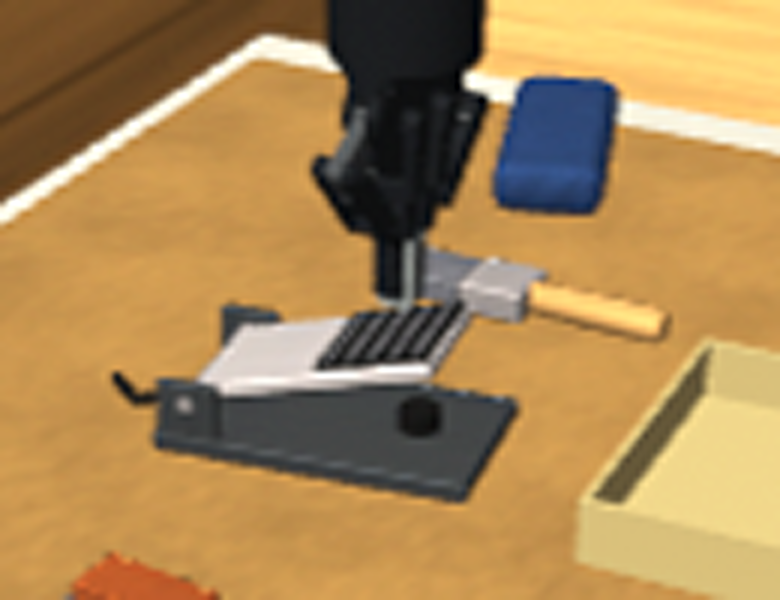

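Call:
send_rows([
  [[0,0,-0.01,0,0,0,1],[0,0,-0.005,0,0,0,1],[0,0,-0.004,0,0,0,1],[0,0,-0.004,0,0,0,1],[0,0,-0.004,0,0,0,1],[0,0,-0.004,0,0,0,1],[0,0,-0.003,0,0,0,1],[0,0,-0.002,0,0,0,1]],
])

```text
time_s: 38.25
tcp_pos: [0.5942, -0.2801, 0.0436]
tool_rot: [0.0, 0.998, -0.067, -0.002]
force: [-5.1, -0.4, 8.4]
width: -0.0003
```

Call:
send_rows([
  [[0,0,-0.002,0,0,0,1],[0,0,-0.002,0,0,0,1],[0,0,-0.001,0,0,0,1]],
])

```text
time_s: 38.5
tcp_pos: [0.5937, -0.2802, 0.0389]
tool_rot: [0.0, 0.998, -0.067, -0.003]
force: [-6.2, -0.5, 9.3]
width: -0.0001
```

Call:
send_rows([
  [[0,0,-0.0015,0,0,0,1],[0,0,-0.0015,0,0,0,1]],
])

```text
time_s: 38.67
tcp_pos: [0.5936, -0.2803, 0.0377]
tool_rot: [0.0, 0.998, -0.067, -0.003]
force: [-9.8, 2.3, 22.0]
width: 0.0001
```

Call:
send_rows([
  [[0,0,0,0,0,0,1],[0,0,0,0,0,0,1],[0,0,0,0,0,0,1],[0,0,0,0,0,0,1],[0,0,0,0,0,0,1],[0,0,0,0,0,0,1]],
])

```text
time_s: 39.17
tcp_pos: [0.5936, -0.2802, 0.0379]
tool_rot: [0.0, 0.998, -0.067, -0.002]
force: [-8.9, 1.4, 16.9]
width: 0.0001
```

Run:
```python
from meas import *
S=avgcam("side",2);st()
save(crop(S[0],220,100,350,200,6,1.3),"s22.png")
```

```text
t 39.27 tcp [ 593.6 -280.2   37.9] jawyaw -97.65 zax [-0.005 -0.    -1.   ] F [-8.7  1.4 15.9] w 0.3
```

Call:
send_rows([
  [[0,0,0,0,0,0,1],[0,0,0,0,0,0,1],[0,0,0,0,0,0,1],[0,0,0,0,0,0,1],[0,0,0,0,0,0,1]],
])

```text
time_s: 39.68
tcp_pos: [0.5936, -0.2802, 0.0378]
tool_rot: [0.0, 0.998, -0.067, -0.002]
force: [-8.8, 1.2, 15.8]
width: 0.0002
```

Call:
send_rows([
  [[0,0,0.006,0,0,0,1],[0,0,0.01,0,0,0,1],[0,0,0.014,0,0,0,1],[0,0,0.03,0,0,0,1],[0,0,0.04,0,0,0,0.1],[0,0,0.02,0,0,0,0.1]],
])

```text
time_s: 40.18
tcp_pos: [0.5978, -0.2804, 0.1595]
tool_rot: [0.001, 0.998, -0.066, 0.003]
force: [1.9, -0.5, 0.8]
width: 0.0229
```

View pics/s22.png

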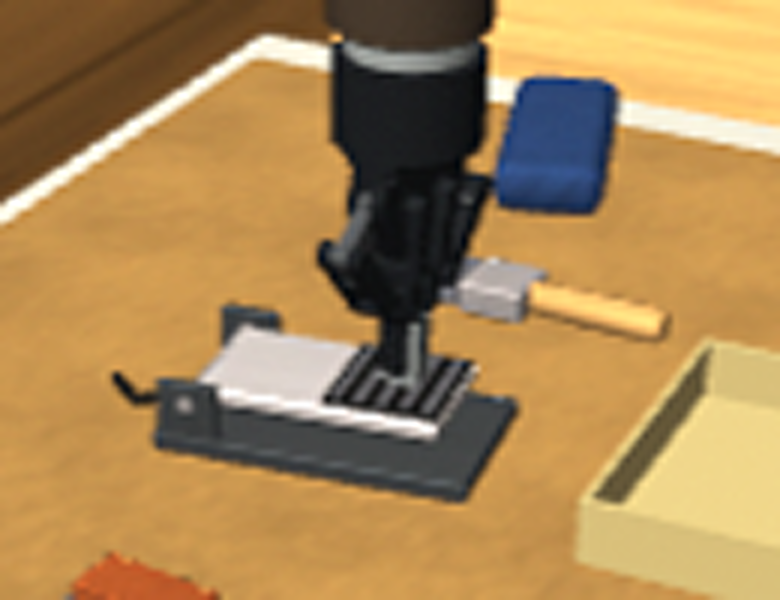

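Run:
```python
from meas import *
S=avgcam("side",4);look(2)
save(crop(S[0],190,100,350,270,3.5,1.3),"s23.png")
```

```text
mean tcp [ 595.2  -279.27  153.83] sd [0.13 0.02 0.29]
```

View pics/s23.png

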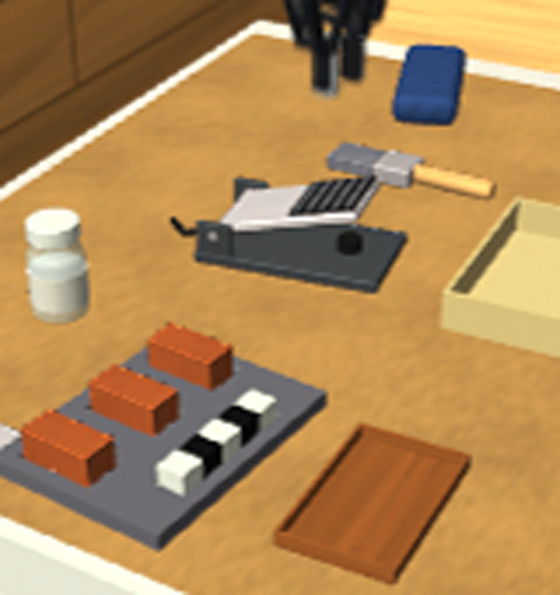

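Call:
send_rows([
  [[0.0024,0.0324,0,0,0,0,0.1],[0.0024,0.0324,0,0,0,0,0.1],[0.0024,0.0324,0,0,0,0,0.1],[0.0024,0.0324,0,0,0,0,0.1],[0.0024,0.0324,-0.01,0,0,0,0.1],[0.0024,0.0324,-0.02,0,0,0,0.1],[0.0024,0.0324,-0.03,0,0,0,0.1],[0,0,-0.03,0,0,0,0.1],[0,0,0,0,0,0,0.1],[0,0,0,0,0,0,0.1]],
])

```text
time_s: 41.32
tcp_pos: [0.6109, -0.0549, 0.0647]
tool_rot: [0.001, 0.998, -0.067, -0.003]
force: [-0.2, -0.3, 1.3]
width: 0.0387
```

Run:
```python
from meas import *
S=avgcam("side",2);look(4);st()
save(crop(S[0],190,140,310,240,5,1.3),"s24.png")
```

```text
mean tcp [613.71 -55.63  68.98] sd [0.12 0.04 0.12]
t 41.62 tcp [613.5 -55.6  68.9] jawyaw -97.74 zax [ 0.003  0.    -1.   ] F [ 0.1 -0.   0.9] w 38.5
```

View pics/s24.png

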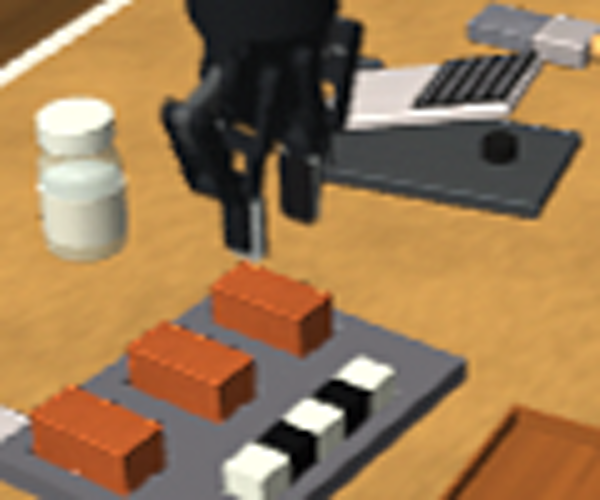

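Call:
send_rows([
  [[-0.001,0.0033,-0.015,0,0,0,0.1],[0,0,-0.015,0,0,0,0.1],[0,0,-0.008,0,0,0,0.1],[0,0,0,0,0,0,0.1],[0,0,0,0,0,0,0.1]],
])

```text
time_s: 42.03
tcp_pos: [0.6119, -0.0519, 0.0296]
tool_rot: [0.0, 0.998, -0.067, 0.0]
force: [0.5, -0.8, 0.4]
width: 0.0386
```

Run:
```python
from meas import *
look(3);st()
```

```text
mean tcp [612.4  -51.65  30.29] sd [0.09 0.07 0.12]
t 42.18 tcp [612.5 -51.6  30.4] jawyaw -97.66 zax [ 0.002  0.    -1.   ] F [ 0.9  0.4 -0.2] w 38.6
```

Call:
send_rows([
  [[0,-0.0006,-0.006,0,0,0,0.1],[0,0,-0.005,0,0,0,0.1],[0,0,0,0,0,0,0.1],[0,0,0,0,0,0,1],[0,0,0,0,0,0,1],[0,0,0,0,0,0,1],[0,0,0,0,0,0,1],[0,0,0,0,0,0,1]],
])

```text
time_s: 42.85
tcp_pos: [0.6112, -0.0521, 0.018]
tool_rot: [0.0, 0.998, -0.067, -0.001]
force: [-1.0, 0.2, -0.6]
width: 0.0285
```

Call:
send_rows([
  [[0,0,0.01,0,0,0,1],[0,0,0.02,0,0,0,1],[0,0,0.03,0,0,0,1],[0,0,0.03,0,0,0,1],[0,0,0.01,0,0,0,1]],
])

```text
time_s: 43.27
tcp_pos: [0.6149, -0.0521, 0.1242]
tool_rot: [-0.0, 0.998, -0.066, 0.005]
force: [-0.6, 0.7, -1.5]
width: 0.0282
```

Call:
send_rows([
  [[-0.0204,-0.0309,0,0,0,0.76,1],[-0.0204,-0.0309,0,0,0,0.76,1],[-0.0204,-0.0309,0,0,0,0.76,1],[-0.0204,-0.0309,0,0,0,0.76,1],[-0.0204,-0.0309,0,0,0,0.76,1],[-0.0204,-0.0309,0,0,0,0.76,1],[-0.0204,-0.0309,0,0,0,0.76,1],[-0.0204,-0.0309,0,0,0,0.76,1],[-0.0204,-0.0309,0,0,0,0.76,1],[-0.0204,-0.0309,0,0,0,0.76,1]],
])

```text
time_s: 44.1
tcp_pos: [0.4066, -0.3624, 0.1187]
tool_rot: [0.0, 1.0, -0.0, 0.0]
force: [0.3, 0.2, -2.2]
width: 0.0283
```

Call:
send_rows([
  [[0,0,-0.03,0,0,0,1],[0,0,-0.02,0,0,0,1],[0,0,0,0,0,0,1],[0,0,0,0,0,0,1]],
])

```text
time_s: 44.43
tcp_pos: [0.4071, -0.3611, 0.0678]
tool_rot: [-0.0, 1.0, -0.001, -0.001]
force: [0.2, 0.6, -0.4]
width: 0.0285
```

Run:
```python
from meas import *
look(3);st();S=avgcam("side",3);T=avgcam("top",3)
save(crop(S[0],280,100,420,210,5,1.3),"s25.png");save(crop(T[0],330,190,450,280,6),"t25.png")
```

```text
mean tcp [ 408.77 -361.42   69.49] sd [0.35 0.03 0.36]
t 44.58 tcp [ 409.1 -361.4   69.9] jawyaw -89.99 zax [ 0.003 -0.002 -1.   ] F [-0.3  0.8 -1.4] w 28.0
```

View pics/s25.png

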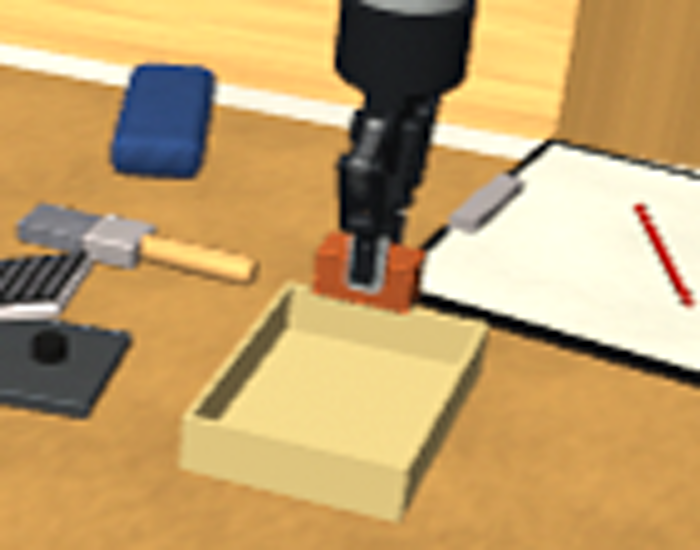

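View pics/t25.png

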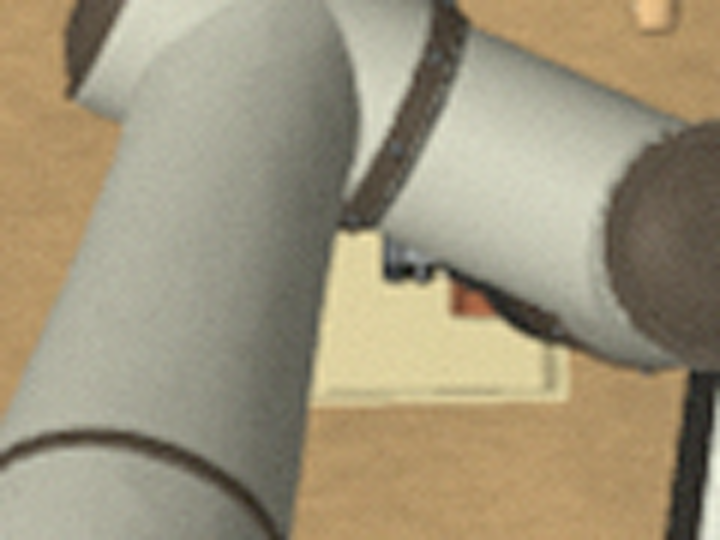

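Call:
send_rows([
  [[0,0.002,-0.02,0,0,0,1],[0,0,-0.015,0,0,0,1],[0,0,-0.008,0,0,0,1],[0,0,-0.004,0,0,0,1],[0,0,-0.002,0,0,0,1],[0,0,0,0,0,0,1]],
])

```text
time_s: 45.38
tcp_pos: [0.4079, -0.3592, 0.0193]
tool_rot: [0.0, 1.0, -0.001, 0.0]
force: [-0.6, -0.4, -1.7]
width: 0.0285
```

Call:
send_rows([
  [[0,0,-0.001,0,0,0,1],[0,0,-0.001,0,0,0,1],[0,0,0,0,0,0,1]],
])

```text
time_s: 45.63
tcp_pos: [0.4079, -0.3592, 0.0177]
tool_rot: [0.0, 1.0, -0.001, 0.0]
force: [0.5, 0.1, -2.6]
width: 0.0288
```

Call:
send_rows([
  [[0,0,-0.001,0,0,0,1],[0,0,-0.0007,0,0,0,1],[0,0,0,0,0,0,1]],
])

```text
time_s: 45.88
tcp_pos: [0.4079, -0.3592, 0.016]
tool_rot: [0.0, 1.0, -0.001, 0.0]
force: [-0.2, 1.4, 0.5]
width: 0.0287
```

Call:
send_rows([
  [[0,0,-0.0005,0,0,0,1],[0,0,0,0,0,0,0.2],[0,0,0,0,0,0,0.2],[0,0,0,0,0,0,0.2],[0,0,0.01,0,0,0,0.2],[0,0,0.03,0,0,0,0.2],[0,0,0.04,0,0,0,0.2],[0,0,0.02,0,0,0,0.2]],
])

```text
time_s: 46.55
tcp_pos: [0.4093, -0.3603, 0.1197]
tool_rot: [0.002, 1.0, 0.0, 0.002]
force: [0.7, -0.4, -0.2]
width: 0.0342
```

Call:
send_rows([
  [[0.0193,0.0342,0,0,0,-0.69,0.1],[0.0193,0.0342,0,0,0,-0.69,0.1],[0.0193,0.0342,0,0,0,-0.69,0.1],[0.0193,0.0342,0,0,0,-0.69,0.1],[0.0193,0.0342,0,0,0,-0.69,0.1],[0.0193,0.0342,0,0,0,-0.69,0.1],[0.0193,0.0342,0,0,0,-0.69,0.1],[0.0193,0.0342,0,0,0,-0.69,0.1],[0.0193,0.0342,0,0,0,-0.69,0.1],[0.0193,0.0342,0,0,0,-0.69,0.1]],
])

```text
time_s: 47.38
tcp_pos: [0.6013, -0.0152, 0.116]
tool_rot: [-0.0, 0.998, -0.061, 0.0]
force: [0.9, -0.1, 0.9]
width: 0.0385
```

Call:
send_rows([
  [[0.0193,0.0342,0,0,0,-0.69,0.1],[0,0,-0.03,0,0,0,0.1],[0,0,-0.02,0,0,0,0.1],[0,0,0,0,0,0,0.1],[0,0,0,0,0,0,0.1],[0,0,0,0,0,0,0.1]],
])

```text
time_s: 47.88
tcp_pos: [0.6208, 0.0168, 0.0667]
tool_rot: [-0.0, 0.998, -0.067, 0.001]
force: [-0.4, -0.5, 0.0]
width: 0.0384
```

Run:
```python
from meas import *
S=avgcam("side",3);T=avgcam("top",3);look(3);st();blocks(T,(340,200,430,262),.034,vmin=70)
save(crop(S[0],190,130,400,270,3.5,1.3),"s26.png");save(crop(T[0],330,190,450,280,6),"t26.png")
```

```text
mean tcp [620.14  16.95  65.69] sd [0.09 0.03 0.19]
t 48.33 tcp [620.   17.   65.5] jawyaw -97.67 zax [ 0.001  0.    -1.   ] F [ 0.1 -0.  -1.3] w 38.1
blk px [406.4 231.2] ctr 411.3 -355.5 size 56.0 32.1 long yaw 0.1
```

View pics/s26.png

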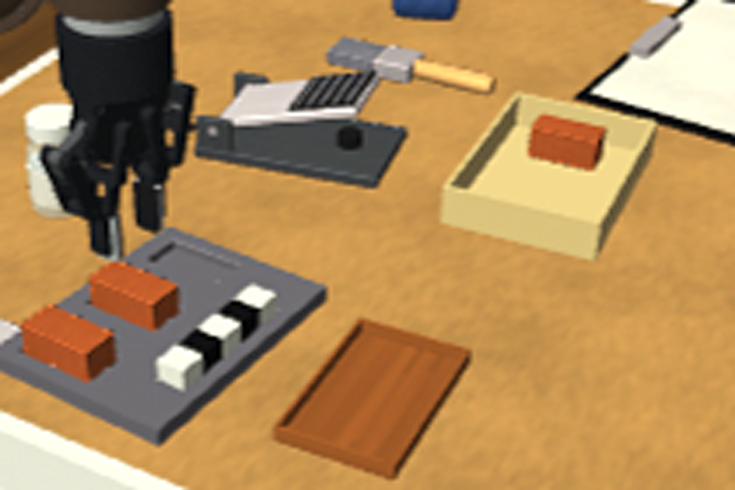

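View pics/t26.png

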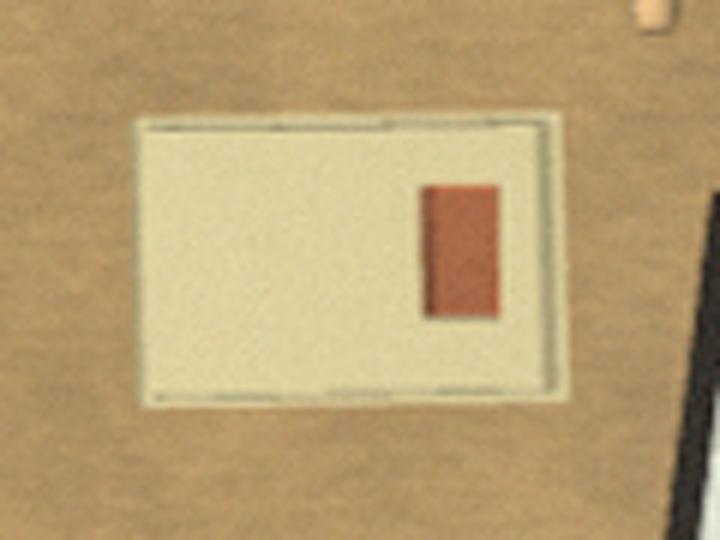

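Call:
send_rows([
  [[0,0,-0.02,0,0,0,0.1],[0,0,-0.016,0,0,0,0.1],[0,0,-0.007,0,0,0,0.1],[0,0,-0.0037,0,0,0,0.1],[0,0,0,0,0,0,0.1],[0,0,0,0,0,0,1],[0,0,0,0,0,0,1],[0,0,0,0,0,0,1],[0,0,0,0,0,0,1],[0,0,0,0,0,0,1]],
])

```text
time_s: 49.17
tcp_pos: [0.6203, 0.0172, 0.0191]
tool_rot: [-0.0, 0.998, -0.067, 0.001]
force: [-0.2, 0.7, 2.0]
width: 0.0284
```

Call:
send_rows([
  [[0,0,0.01,0,0,0,1],[0,0,0.02,0,0,0,1],[0,0,0.03,0,0,0,1],[0,0,0.03,0,0,0,1],[0,0,0.01,0,0,0,1]],
])

```text
time_s: 49.58
tcp_pos: [0.6225, 0.0174, 0.124]
tool_rot: [-0.001, 0.998, -0.066, 0.004]
force: [0.9, 0.3, -0.0]
width: 0.0284
```

Call:
send_rows([
  [[-0.0212,-0.0323,0,0,0,0.76,1],[-0.0212,-0.0323,0,0,0,0.76,1],[-0.0212,-0.0323,0,0,0,0.76,1],[-0.0212,-0.0323,0,0,0,0.76,1],[-0.0212,-0.0323,0,0,0,0.76,1],[-0.0212,-0.0323,0,0,0,0.76,1],[-0.0212,-0.0323,0,0,0,0.76,1],[-0.0212,-0.0323,0,0,0,0.76,1],[-0.0212,-0.0323,0,0,0,0.76,1],[-0.0212,-0.0323,0,0,0,0.76,1]],
])

```text
time_s: 50.42
tcp_pos: [0.4064, -0.307, 0.1187]
tool_rot: [-0.0, 1.0, -0.0, 0.0]
force: [0.1, -1.2, -0.9]
width: 0.0283
```

Call:
send_rows([
  [[0,0,-0.03,0,0,0,1],[0,0,-0.03,0,0,0,1],[0,0,-0.01,0,0,0,1],[0,0,0,0,0,0,1],[0,0,0,0,0,0,1],[0,0,0,0,0,0,1]],
])

```text
time_s: 50.92
tcp_pos: [0.4094, -0.306, 0.0497]
tool_rot: [0.001, 1.0, 0.0, 0.001]
force: [-0.6, 0.5, -0.8]
width: 0.0283
```

Run:
```python
from meas import *
S=avgcam("side",3);look(3);st()
save(crop(S[0],300,110,400,210,5,1.3),"s27.png")
```

```text
mean tcp [ 408.69 -305.85   49.38] sd [0.18 0.02 0.18]
t 51.22 tcp [ 408.5 -305.8   49.2] jawyaw -90.03 zax [ 0.001 -0.001 -1.   ] F [-0.5 -0.5 -0.4] w 28.2
```

View pics/s27.png

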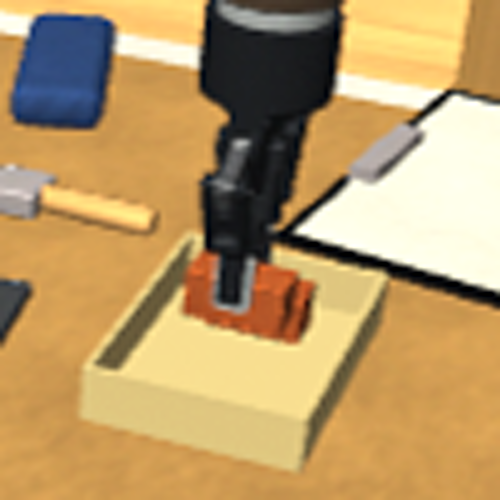

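Call:
send_rows([
  [[0,0,-0.014,0,0,0,1],[0,0,-0.008,0,0,0,1],[0,0,-0.005,0,0,0,1],[0,0,-0.003,0,0,0,1],[0,0,-0.001,0,0,0,1],[0,0,0,0,0,0,1]],
])

```text
time_s: 51.72
tcp_pos: [0.4079, -0.3059, 0.0174]
tool_rot: [-0.0, 1.0, -0.0, -0.0]
force: [-0.0, 0.3, -1.1]
width: 0.0282
```

Call:
send_rows([
  [[0,0,-0.0007,0,0,0,1],[0,0,-0.0006,0,0,0,1],[0,0,0,0,0,0,1]],
])

```text
time_s: 51.97
tcp_pos: [0.4084, -0.3061, 0.017]
tool_rot: [0.0, 1.0, -0.0, 0.001]
force: [-0.7, 1.1, 4.5]
width: 0.0284
```

Call:
send_rows([
  [[0,0,0,0,0,0,0.2],[0,0,0,0,0,0,0.2],[0,0,0,0,0,0,0.2],[0,0,0.01,0,0,0,0.2],[0,0,0.03,0,0,0,0.2],[0,0,0.04,0,0,0,0.2],[0,0,0.02,0,0,0,0.2]],
])

```text
time_s: 52.55
tcp_pos: [0.4096, -0.3069, 0.1205]
tool_rot: [0.002, 1.0, 0.0, 0.002]
force: [0.6, 0.6, -0.0]
width: 0.034
```

Call:
send_rows([
  [[0.0202,0.0357,0,0,0,-0.69,0.1],[0.0202,0.0357,0,0,0,-0.69,0.1],[0.0202,0.0357,0,0,0,-0.69,0.1],[0.0202,0.0357,0,0,0,-0.69,0.1],[0.0202,0.0357,0,0,0,-0.69,0.1],[0.0202,0.0357,0,0,0,-0.69,0.1],[0.0202,0.0357,0,0,0,-0.69,0.1],[0.0202,0.0357,0,0,0,-0.69,0.1],[0.0202,0.0357,0,0,0,-0.69,0.1],[0.0202,0.0357,0,0,0,-0.69,0.1]],
])

```text
time_s: 53.38
tcp_pos: [0.6106, 0.0531, 0.117]
tool_rot: [-0.0, 0.998, -0.061, 0.0]
force: [0.1, 0.1, 0.2]
width: 0.0387
```

Call:
send_rows([
  [[0.0202,0.0357,0,0,0,-0.69,0.1],[0,0,-0.03,0,0,0,0.1],[0,0,-0.02,0,0,0,0.1],[0,0,0,0,0,0,0.1],[0,0,0,0,0,0,0.1],[0,0,0,0,0,0,0.1]],
])

```text
time_s: 53.88
tcp_pos: [0.631, 0.0866, 0.0677]
tool_rot: [-0.0, 0.998, -0.067, 0.001]
force: [-0.1, 0.1, 0.9]
width: 0.0386
```

Run:
```python
from meas import *
S=avgcam("side",3);look(3);st()
save(crop(S[0],180,120,390,270,3.5,1.3),"s28.png")
```

```text
mean tcp [630.73  86.63  67.57] sd [0.15 0.01 0.26]
t 54.18 tcp [630.5  86.6  67.2] jawyaw -97.67 zax [ 0.002  0.001 -1.   ] F [0.1 0.4 0.3] w 38.5
```

View pics/s28.png

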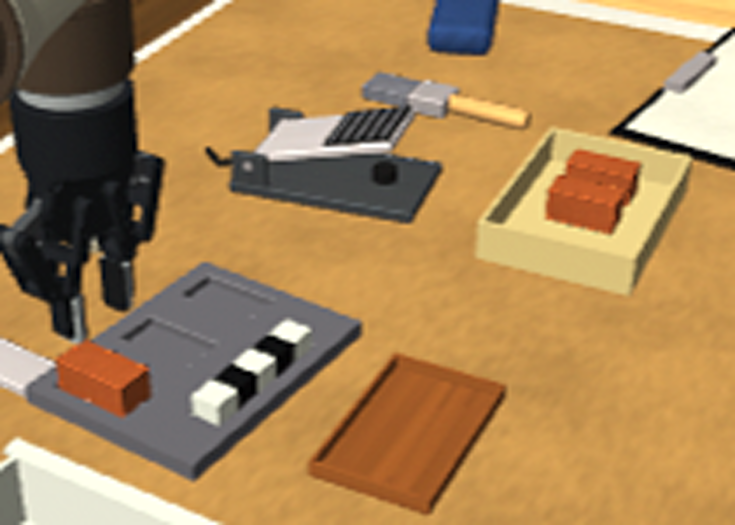

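Call:
send_rows([
  [[0,0,-0.02,0,0,0,0.1],[0,0,-0.016,0,0,0,0.1],[0,0,-0.007,0,0,0,0.1],[0,0,-0.0037,0,0,0,0.1],[0,0,-0.0005,0,0,0,0.1],[0,0,0,0,0,0,1],[0,0,0,0,0,0,1],[0,0,0,0,0,0,1],[0,0,0,0,0,0,1],[0,0,0,0,0,0,1]],
])

```text
time_s: 55.02
tcp_pos: [0.6306, 0.087, 0.0197]
tool_rot: [-0.0, 0.998, -0.067, 0.001]
force: [0.0, 0.6, 2.7]
width: 0.0285
```

Call:
send_rows([
  [[0,0,0.01,0,0,0,1],[0,0,0.02,0,0,0,1],[0,0,0.03,0,0,0,1],[0,0,0.03,0,0,0,1],[0,0,0.01,0,0,0,1]],
])

```text
time_s: 55.43
tcp_pos: [0.6326, 0.0873, 0.1245]
tool_rot: [-0.001, 0.998, -0.066, 0.004]
force: [-0.0, 0.8, -0.1]
width: 0.0284
```

Call:
send_rows([
  [[-0.0202,-0.0308,0,0,0,0.69,1],[-0.0202,-0.0308,0,0,0,0.69,1],[-0.0202,-0.0308,0,0,0,0.69,1],[-0.0202,-0.0308,0,0,0,0.69,1],[-0.0202,-0.0308,0,0,0,0.69,1],[-0.0202,-0.0308,0,0,0,0.69,1],[-0.0202,-0.0308,0,0,0,0.69,1],[-0.0202,-0.0308,0,0,0,0.69,1],[-0.0202,-0.0308,0,0,0,0.69,1],[-0.0202,-0.0308,0,0,0,0.69,1]],
])

```text
time_s: 56.27
tcp_pos: [0.4266, -0.2223, 0.1191]
tool_rot: [-0.0, 1.0, -0.006, 0.0]
force: [0.3, -0.3, -0.7]
width: 0.0285
```

Call:
send_rows([
  [[-0.0202,-0.0308,0,0,0,0.69,1],[0,0,-0.03,0,0,0,1],[0,0,-0.02,0,0,0,1],[0,0,0,0,0,0,1],[0,0,0,0,0,0,1],[0,0,0,0,0,0,1]],
])

```text
time_s: 56.77
tcp_pos: [0.4089, -0.2521, 0.0699]
tool_rot: [0.0, 1.0, -0.0, 0.001]
force: [0.3, -0.2, -1.3]
width: 0.0282
```

Run:
```python
from meas import *
S=avgcam("side",3);look(3);st()
save(crop(S[0],300,110,400,210,5,1.3),"s29.png")
```

```text
mean tcp [ 408.73 -251.83   69.8 ] sd [0.16 0.02 0.15]
t 57.07 tcp [ 408.5 -251.9   69.6] jawyaw -90.02 zax [ 0.002 -0.    -1.   ] F [ 0.4 -0.1 -0.6] w 28.2
```

View pics/s29.png

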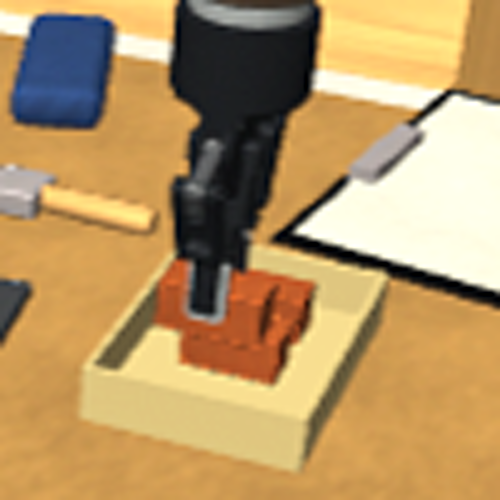

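Call:
send_rows([
  [[0,0,-0.02,0,0,0,1],[0,0,-0.016,0,0,0,1],[0,0,-0.008,0,0,0,1],[0,0,-0.004,0,0,0,1],[0,0,-0.002,0,0,0,1],[0,0,-0.001,0,0,0,1],[0,0,0,0,0,0,1]],
])

```text
time_s: 57.65
tcp_pos: [0.4084, -0.2521, 0.0183]
tool_rot: [0.0, 1.0, -0.0, 0.0]
force: [0.1, 1.1, -1.4]
width: 0.0284
```

Call:
send_rows([
  [[0,0,-0.0007,0,0,0,1],[0,0,-0.0006,0,0,0,1],[0,0,0,0,0,0,1]],
])

```text
time_s: 57.9
tcp_pos: [0.4085, -0.2522, 0.0175]
tool_rot: [0.0, 1.0, -0.0, 0.001]
force: [-0.9, 1.0, 4.2]
width: 0.0283
```

Call:
send_rows([
  [[0,0,0,0,0,0,0.2],[0,0,0,0,0,0,0.2],[0,0,0,0,0,0,0.2],[0,0,0.01,0,0,0,0.2],[0,0,0.03,0,0,0,0.2],[0,0,0.04,0,0,0,0.2],[0,0,0.02,0,0,0,0.2]],
])

```text
time_s: 58.48
tcp_pos: [0.4095, -0.2527, 0.1201]
tool_rot: [0.001, 1.0, -0.0, 0.002]
force: [0.6, -0.6, -0.1]
width: 0.0343
```

Call:
send_rows([
  [[0.0096,0.02,0,0,0,-6.97,0.1],[0.0096,0.02,0,0,0,-6.97,0.1],[0.0096,0.02,0,0,0,-6.97,0.1],[0.0096,0.02,0,0,0,-6.97,0.1],[0.0096,0.02,0,0,0,-6.97,0.1],[0.0096,0.02,0,0,0,-6.97,0.1],[0.0096,0.02,0,0,0,-6.97,0.1],[0.0096,0.02,0,0,0,-6.97,0.1],[0.0096,0.02,0,0,0,-6.97,0.1],[0.0096,0.02,0,0,0,-6.97,0.1]],
])

```text
time_s: 59.32
tcp_pos: [0.5041, -0.0509, 0.1165]
tool_rot: [0.0, 0.819, -0.574, -0.0]
force: [0.7, 0.0, -0.3]
width: 0.0383
```

Call:
send_rows([
  [[0.0096,0.02,0,0,0,-6.97,0.1],[0.0096,0.02,0,0,0,-6.97,0.1],[0.0096,0.02,0,0,0,-6.97,0.1],[0.0096,0.02,-0.01,0,0,-6.97,0.1],[0,0,-0.03,0,0,0,0.1],[0,0,-0.02,0,0,0,0.1],[0,0,0,0,0,0,0.1],[0,0,0,0,0,0,0.1],[0,0,0,0,0,0,0.1]],
])

```text
time_s: 60.07
tcp_pos: [0.5432, 0.028, 0.0576]
tool_rot: [0.001, -0.659, 0.753, -0.001]
force: [0.2, -0.6, -0.5]
width: 0.0383
```

Run:
```python
from meas import *
S=avgcam("side",3);look(4);st()
save(crop(S[0],180,120,390,270,3.5,1.3),"s30.png")
```

```text
mean tcp [542.89  27.99  57.68] sd [0.18 0.03 0.23]
t 60.42 tcp [542.6  28.   57.3] jawyaw 172.35 zax [ 0.001  0.    -1.   ] F [-0.1  0.3 -0.4] w 38.5
```

View pics/s30.png

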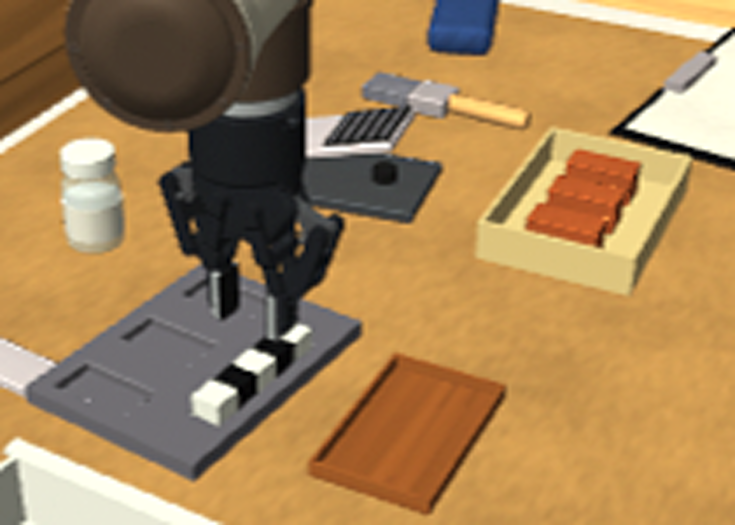

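Call:
send_rows([
  [[0.0006,0,-0.018,0,0,0,0.1],[0,0,-0.012,0,0,0,0.1],[0,0,-0.006,0,0,0,0.1],[0,0,-0.003,0,0,0,0.1],[0,0,0,0,0,0,0.1],[0,0,0,0,0,0,1],[0,0,0,0,0,0,1],[0,0,0,0,0,0,1],[0,0,0,0,0,0,1],[0,0,0,0,0,0,1]],
])

```text
time_s: 61.25
tcp_pos: [0.5436, 0.0282, 0.0185]
tool_rot: [0.001, -0.659, 0.753, -0.0]
force: [-1.7, -0.1, 5.2]
width: 0.0201
```

Call:
send_rows([
  [[0,0,0.01,0,0,0,1],[0,0,0.02,0,0,0,1],[0,0,0.03,0,0,0,1],[0,0,0.01,0,0,0,1]],
])

```text
time_s: 61.58
tcp_pos: [0.5448, 0.0284, 0.0914]
tool_rot: [0.002, -0.659, 0.752, -0.001]
force: [0.8, -0.0, -0.3]
width: 0.0199
```

Call:
send_rows([
  [[-0.02,-0.0008,0,0,0,1.25,1],[-0.02,-0.0008,0,0,0,1.25,1],[-0.02,-0.0008,0,0,0,1.25,1],[-0.02,-0.0008,0,0,0,1.25,1],[-0.02,-0.0008,-0.01,0,0,1.25,1],[-0.0185,-0.001,-0.01,0,0,1.25,1],[0,0,-0.01,0,0,0,1],[0,0,0,0,0,0,1],[0,0,0,0,0,0,1]],
])

```text
time_s: 62.33
tcp_pos: [0.4245, 0.0231, 0.0577]
tool_rot: [-0.0, -0.706, 0.708, -0.0]
force: [-0.3, 0.5, 0.7]
width: 0.0199
```

Run:
```python
from meas import *
S=avgcam("side",3);T=avgcam("top",3);look(4);st()
save(crop(S[0],220,150,350,270,5,1.3),"s31.png");save(crop(T[0],210,180,330,270,6),"t31.png")
```

```text
mean tcp [424.7   23.04  57.74] sd [0.1  0.03 0.06]
t 62.83 tcp [424.6  23.   57.7] jawyaw 179.85 zax [ 0.  0. -1.] F [ 0.8 -0.3 -0.8] w 20.0
```

View pics/s31.png

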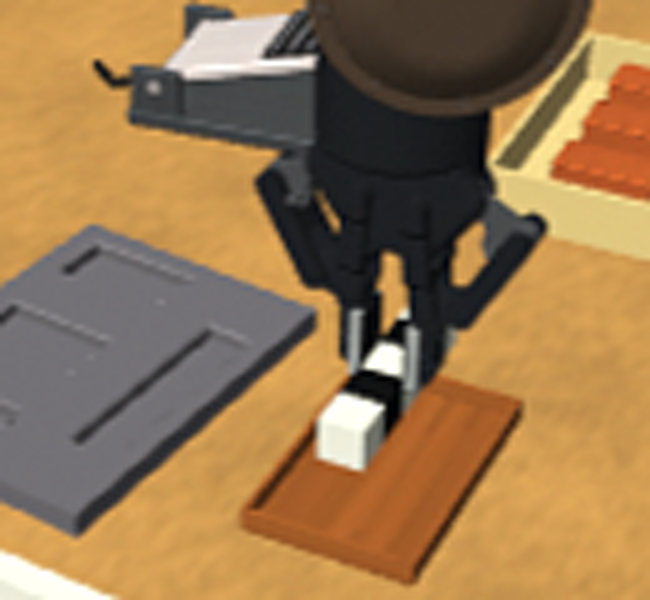

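View pics/t31.png

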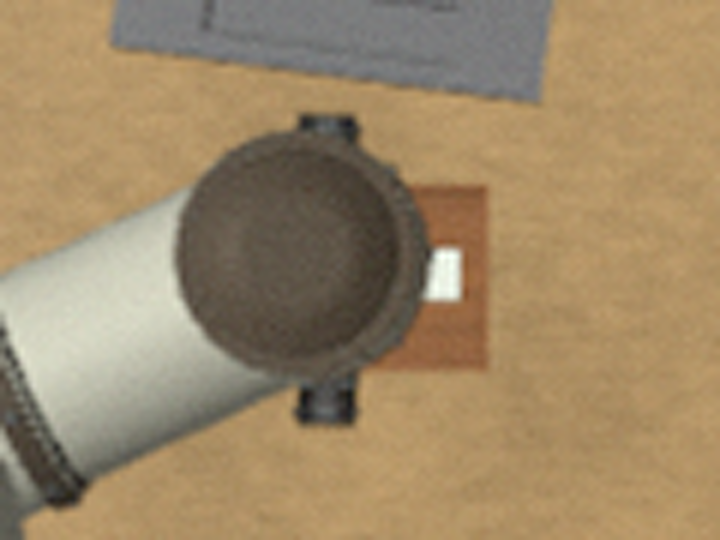

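Call:
send_rows([
  [[0,0,-0.015,0,0,0,1],[0,0,-0.012,0,0,0,1],[0,0,-0.007,0,0,0,1],[0,0,-0.004,0,0,0,1],[0,0,-0.002,0,0,0,1],[0,0,-0.001,0,0,0,1],[0,0,0,0,0,0,1]],
])

```text
time_s: 63.42
tcp_pos: [0.4246, 0.0231, 0.0167]
tool_rot: [0.0, -0.706, 0.708, -0.0]
force: [0.4, 0.1, -1.6]
width: 0.0201
```

Call:
send_rows([
  [[0,0,-0.001,0,0,0,1],[0,0,-0.0005,0,0,0,1],[0,0,0,0,0,0,1]],
])

```text
time_s: 63.67
tcp_pos: [0.4247, 0.0231, 0.0155]
tool_rot: [0.0, -0.706, 0.708, -0.0]
force: [-0.6, 0.4, 1.3]
width: 0.0195
```

Contact at the expected height. Release and retreat.

Call:
send_rows([
  [[0,0,-0.0005,0,0,0,1],[0,0,0,0,0,0,0.1],[0,0,0,0,0,0,0.1],[0,0,0,0,0,0,0.1],[0,0,0.01,0,0,0,0.1],[0,0,0.03,0,0,0,0.1],[0,0,0.04,0,0,0,0.1],[0,0,0.04,0,0,0,0.1]],
])

```text
time_s: 64.33
tcp_pos: [0.4234, 0.0226, 0.1353]
tool_rot: [-0.001, -0.706, 0.708, 0.001]
force: [1.8, 0.8, -0.2]
width: 0.0384
```

Call:
send_rows([
  [[0.01,-0.035,0.01,0,0,0,0.1],[0.01,-0.035,0.01,0,0,0,0.1],[0.01,-0.035,0.01,0,0,0,0.1],[0.01,-0.035,0.01,0,0,0,0.1],[0.01,-0.02,0.01,0,0,0,0.1],[0,0,0,0,0,0,0.1],[0,0,0,0,0,0,0.1]],
])

```text
time_s: 64.92
tcp_pos: [0.4745, -0.1379, 0.1844]
tool_rot: [0.0, -0.705, 0.709, 0.0]
force: [-0.8, -0.4, -0.7]
width: 0.0384
```

Run:
```python
from meas import *
S=avgcam("side",4);T=avgcam("top",4);look(2);st()
save(crop(S[0],90,90,420,390,2,1.2),"s32.png");save(crop(T[0],110,50,450,310,2.3),"t32.png");save(crop(S[0],260,130,400,270,4.5,1.3),"s33.png")
```

```text
mean tcp [ 474.34 -136.49  184.53] sd [0.04 0.04 0.02]
t 65.42 tcp [ 474.4 -136.5  184.6] jawyaw 179.91 zax [-0.  0. -1.] F [0.  0.4 0.5] w 38.3
```

View pics/s32.png

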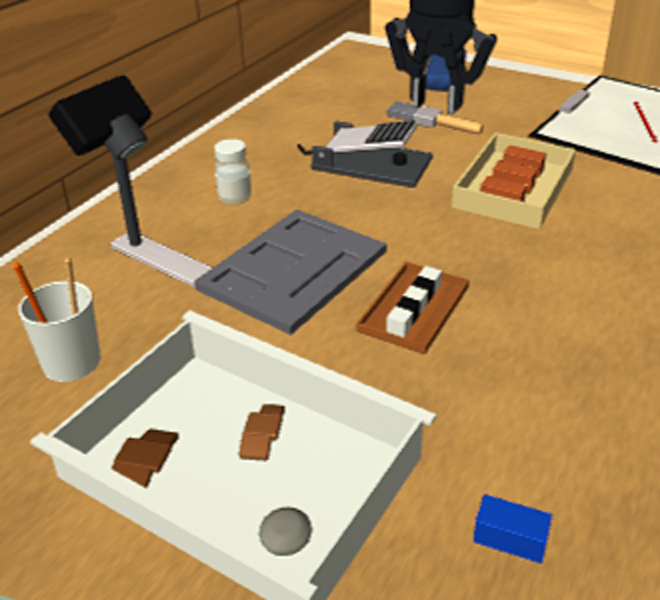

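View pics/s33.png

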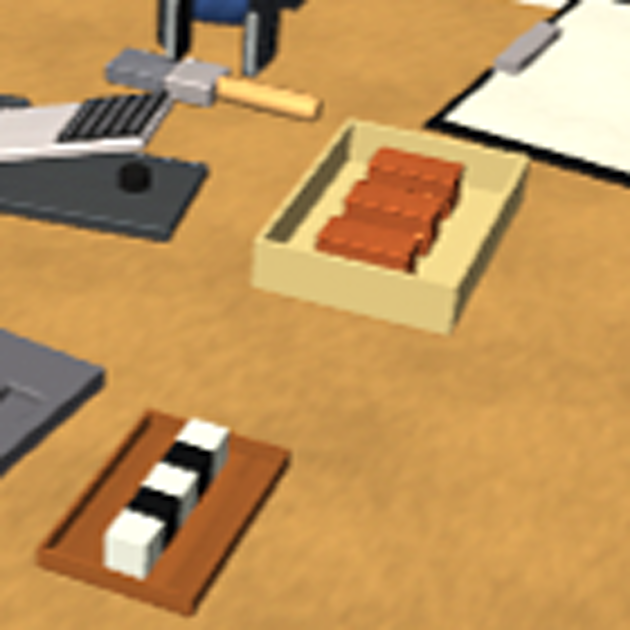

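View pics/t32.png

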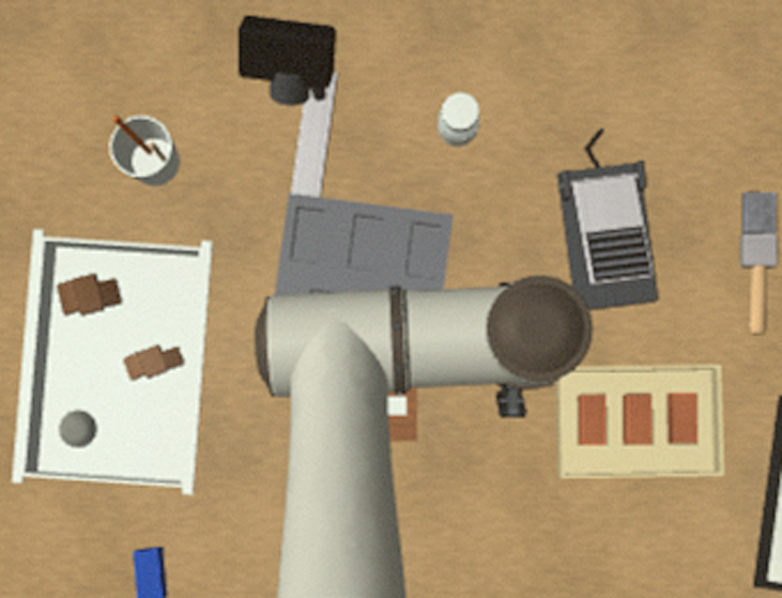

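All three blocks are flat in the tray, the bar is flat in its case, the rough finds are still in the tub, and the arm is clear of everything.

Run:
```python
from station import ctrl
print(ctrl.hand_in())
```

```text
the job is handed in; nothing more can be done
None
```

I finished the whole sequence and handed it in at about 65 s. `hand_in` reports no verdict, so this rests on my own checks.

- **Seating:** The scale bar went into the long slot and the three terracotta blocks each went into a pocket. Floor contact came at the expected height each time, and the side view showed everything seated.
- **Picture:** I pressed the pedal to its stop (pad at about 38 mm, contact force up to about 22 N) and held it for about 1.1 s. It came back up to rest.
- **Return:** The last pictures show the three blocks flat in the cream tray and the bar flat in its wooden case. The rough finds are still in the tub, and the jar, beaker, brush and blue look-alike are untouched. The arm is clear of everything.

**Checks that disagreed:**
- The top and side cameras differed by 2–4 mm on the board's position. I relied on the top camera, corrected against the arm's own readings.
- The first block measured about 2–3 mm farther along its pocket after release than it had while held. It may have been the announced knock. It was still down in the pocket, so I left it.

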